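# Weigh a jar on the counter balance with ring weights

### The job

Weigh the jar standing on the balance: thread the brass ring weights over the post of the other pan, one after another, each let down gently until it lies flat, until the needle comes to rest between the green marks. The pan is delicate and its post stands off-centre, so feel for it with light pressure and never drop or force a ring; leave the jar on its pan, unused weights on the counter, and everything else where it is.

Things in the scene. Friction and masses are not known exactly. Their poses are not given: they have to be found in the camera images.
- balance: Green counter balance, fixed; base 110 mm (x) by 400 mm (y) by 50 mm high. Origin: centre of its underside, on the counter; z up. Weight pan at its -y end, jar pan at its +y end, each 150 mm from the centre. Between them a needle before an arc of white and green marks, up to 180 mm above the counter and 70 mm to either side of the centre.
- weight_pan: Flat round steel pan, 130 mm across; origin: centre of its top face; axes parallel to the balance's. It stays level and moves straight up and down between stops (top face 92 mm above the counter when up, 68 when down, 80 at balance). Once off a stop it yields 5 mm per newton. Delicate: force on pan and post together, lying weights included, must stay below 20 N; touching it at 60 mm/s already reaches that, so feel at 20 mm/s or less.
- post_nominal (a point): Point 56 mm above the pan's centre, level with the top of the steel post that takes the ring weights (moves with the pan). The post is vertical, 16 mm thick, blunt, top edge stepped in 1 mm. Its axis is NOT here but 7 mm away horizontally, in a direction that differs each time, is not reported, and stays put during the work: find it by touch (or by eye).
- jar_pan: Round steel pan with a 5 mm rim, 130 mm across, origin at the centre of its top face; carries the jar; moves opposite to the weight pan (68 mm above the counter when down).
- needle (a joint): Red needle of the balance, rad: 0 = leaning fully to the jar side (jar pan on its stop), 0.5 = upright, pans level, 1.0 = leaning fully to the weight side. Green marks from 0.23 to 0.77. Off the stops, one weight moves it by about 0.42. It turns 0.042 rad per mm the weight pan sinks, also when pan or post is pressed from above, and springs back when the post slips into a ring. Settles within about 1 s.
- jar: Filled jar with a yellow lid, 72 mm wide, 105 mm high, of unknown mass (about 350 to 660 g), standing on the jar pan. Origin: centre of its underside.
- weight1: Brass ring weight, 200 g, 56 mm outside diameter, 14 mm high, with a 20 mm hole through the middle; lies flat on the counter. Origin: centre of its underside. All four are alike; rings stack on the post (2 or 3 are needed).
- weight2: Brass ring weight, 200 g, 56 mm outside diameter, 14 mm high, with a 20 mm hole through the middle; lies flat on the counter. Origin: centre of its underside. All four are alike; rings stack on the post (2 or 3 are needed).
- weight3: Brass ring weight, 200 g, 56 mm outside diameter, 14 mm high, with a 20 mm hole through the middle; lies flat on the counter. Origin: centre of its underside. All four are alike; rings stack on the post (2 or 3 are needed).
- weight4: Brass ring weight, 200 g, 56 mm outside diameter, 14 mm high, with a 20 mm hole through the middle; lies flat on the counter. Origin: centre of its underside. All four are alike; rings stack on the post (2 or 3 are needed).
- chili_jar: Bystander, leave alone: filled jar, yellow lid, 66 mm wide, 90 mm high. Origin at its underside (centre).
- pickle_jar: Bystander, leave alone: red jar, yellow lid, 66 mm wide, 110 mm high. Origin at its underside (centre).
- empty_jar: Bystander, leave alone: open glass jar, 66 mm wide, 90 mm high. Origin at its underside (centre).
- yellow_lid: Bystander, leave alone: loose yellow jar lid, 68 mm wide, 14 mm high. Origin at its underside (centre).
- scoop: Bystander, leave alone: steel spoon 140 mm long. Origin at its underside, near its middle.
- steel_bowl: Bystander, leave alone: steel bowl 120 mm wide, 50 mm high. Origin at its underside (centre).
There are look-alikes about, which are no part of the job. Leave any blue, red or white look-alike of the weight3 alone.

How it is judged:
On the way:
1. a first weight lies flat on the post's pan, let go, the needle still short of the green (((horizontal distance between weight1 and weight_pan below 0.013 m and z of weight1 in the frame of weight_pan between -0.004 and 0.046 m and angle between the z axis of weight1 and the z axis of weight_pan, either way round below 0.12 rad and contact force between the fingers and weight1 below 0.1 N) or (horizontal distance between weight2 and weight_pan below 0.013 m and z of weight2 in the frame of weight_pan between -0.004 and 0.046 m and angle between the z axis of weight2 and the z axis of weight_pan, either way round below 0.12 rad and contact force between the fingers and weight2 below 0.1 N) or (horizontal distance between weight3 and weight_pan below 0.013 m and z of weight3 in the frame of weight_pan between -0.004 and 0.046 m and angle between the z axis of weight3 and the z axis of weight_pan, either way round below 0.12 rad and contact force between the fingers and weight3 below 0.1 N) or (horizontal distance between weight4 and weight_pan below 0.013 m and z of weight4 in the frame of weight_pan between -0.004 and 0.046 m and angle between the z axis of weight4 and the z axis of weight_pan, either way round below 0.12 rad and contact force between the fingers and weight4 below 0.1 N)) and value of joint needle below 0.23 rad), for 0.2 s.
At the end, for the whole second after the job is handed in: Needle at rest at 0.23 to 0.77; jar upright on its pan, within 20 mm of its centre; each weight either let go flat in the stack on the post (within 13 mm of the pan centre, at most 46 mm above the pan, tilt under 0.12 rad) or lying on the counter over 85 mm from the pan centre (value of joint needle between 0.23 and 0.77 rad and linear speed of weight_pan below 0.01 m/s and horizontal distance between jar and jar_pan below 0.02 m and z of jar in the frame of jar_pan below 0.004 m and angle between jar's own z axis and vertical below 0.1 rad and ((horizontal distance between weight1 and weight_pan below 0.013 m and z of weight1 in the frame of weight_pan between -0.004 and 0.046 m and angle between the z axis of weight1 and the z axis of weight_pan, either way round below 0.12 rad and contact force between the fingers and weight1 below 0.1 N) or (height (world z) of weight1 below 0.02 m and horizontal distance between weight1 and weight_pan above 0.085 m)) and ((horizontal distance between weight2 and weight_pan below 0.013 m and z of weight2 in the frame of weight_pan between -0.004 and 0.046 m and angle between the z axis of weight2 and the z axis of weight_pan, either way round below 0.12 rad and contact force between the fingers and weight2 below 0.1 N) or (height (world z) of weight2 below 0.02 m and horizontal distance between weight2 and weight_pan above 0.085 m)) and ((horizontal distance between weight3 and weight_pan below 0.013 m and z of weight3 in the frame of weight_pan between -0.004 and 0.046 m and angle between the z axis of weight3 and the z axis of weight_pan, either way round below 0.12 rad and contact force between the fingers and weight3 below 0.1 N) or (height (world z) of weight3 below 0.02 m and horizontal distance between weight3 and weight_pan above 0.085 m)) and ((horizontal distance between weight4 and weight_pan below 0.013 m and z of weight4 in the frame of weight_pan between -0.004 and 0.046 m and angle between the z axis of weight4 and the z axis of weight_pan, either way round below 0.12 rad and contact force between the fingers and weight4 below 0.1 N) or (height (world z) of weight4 below 0.02 m and horizontal distance between weight4 and weight_pan above 0.085 m))); the robot touches nothing.
It fails at once if more than 20 N on the weight pan and its post together (contact force between anything else and weight_pan above 20 N).
It fails at once if a weight is dropped over the pan (let go and falling faster than 0.4 m/s, a fall of about 10 mm) ((horizontal distance between weight1 and weight_pan below 0.065 m and height (world z) of weight1 above 0.055 m and linear speed of weight1 above 0.4 m/s and contact force between the fingers and weight1 below 0.05 N) or (horizontal distance between weight2 and weight_pan below 0.065 m and height (world z) of weight2 above 0.055 m and linear speed of weight2 above 0.4 m/s and contact force between the fingers and weight2 below 0.05 N) or (horizontal distance between weight3 and weight_pan below 0.065 m and height (world z) of weight3 above 0.055 m and linear speed of weight3 above 0.4 m/s and contact force between the fingers and weight3 below 0.05 N) or (horizontal distance between weight4 and weight_pan below 0.065 m and height (world z) of weight4 above 0.055 m and linear speed of weight4 above 0.4 m/s and contact force between the fingers and weight4 below 0.05 N)).
It fails at once if the jar is knocked, lifted or touched hard (over 3 N) (angle between jar's own z axis and vertical above 0.3 rad or contact force between any of the arm, the fingers and jar above 3 N).
It fails at once if a bystander is moved by more than 30 mm (distance of any of chili_jar, pickle_jar, empty_jar, yellow_lid, scoop, steel_bowl from where it was at the start of the episode above 0.03 m).
It also fails if it takes over 72 s, if anything falls off the work surface, if the arm or the gripper's body presses on something with over 40 N, if the wrist force passes 120 N, or if a joint passes its speed limit or range.

### The arm

A 7-joint arm with a two-finger parallel gripper is mounted at the origin on the work surface. World frame = base frame: x ahead of the robot, y to its left, z up, the work surface at z = 0. Lengths are in m, angles in rad, forces in N, time in s.
With the tool pointing down it reaches from about 0.425 to 0.925 m from the base axis. Payload 6.8 kg.
Tool frame: the origin (TCP) lies on the front face of the gripper's body, between the roots of the fingers; the fingertips stand 73 mm ahead of it and the grasp point (between the pads) lies 54 mm ahead of it; z points along the fingers, y is the line along which they close (so a half turn about z gives the same grasp; the last joint's range is limited). The gripper opens to 85 mm and grips with 20 to 120 N. Pads are 22 mm wide; open, the fingers measure 114 mm over their backs; the gripper's body (76 mm by 85 mm) begins 54 mm behind the grasp point. The pads swing forward as they close: fully open they stand 13 mm farther back than shut.
Start: joints at [1.24, 0.477, 0.022, 1.555, -0.011, 1.109, -0.083], TCP at [0.149, -0.658, 0.304] pointing down, gripper open.
Joint ranges: [-2.96, 2.96], [-0.34, 2.1], [-1.41, 1.46], [0.24, 2.44], [-1.37, 4.51], [0.17, 1.92], [-2.96, 2.96]. Speed limits (rad/s): [2.39, 2.39, 3.14, 3.14, 3.14, 3.14, 3.14].

### API

Orientations are given as a unit quaternion [w, x, y, z].
In Python, from station import bot, optics gives the robot as it stands.
- The arm moves only by the tool drive_tool, never from a script. Its argument "deltas" is a list of rows, each an object with "gripper": the closure in counts, from 0 (fully open) to 255 (shut); "offset": the shift along the tool's x, y, z in units of 1000 mm (1.0 is 1000 mm), a list of three; "angular": the turn, a rotation vector about the tool's x, y, z in units of 45 degrees (1.0 is 45 degrees), a list of three. In form: [{"gripper": gripper, "offset": [dx, dy, dz], "angular": [rx, ry, rz]}, ...]. A call has 1 to 5 rows; each row is the pose to reach, as a shift and turn from the pose commanded when the call began, along the tool's axes at that moment; what a row does not reach only later rows make up. A row lasts 1/10 s, in which the tool goes at most 50 mm and 8.59 degrees, less where a joint would pass 70% of its speed; a pose out of reach is approached as far as the arm can. A call with a number of a shift or a turn outside -1 to 1 is refused whole. A call with a gripper value outside its range is refused whole. The fingers move at their own pace and stop on an object; "grip_force" is the grip in N (left out, the last holds). Time passes only in rows, so rows that repeat a pose let the fingers close. It gives the time, the measured TCP pose, the force, the opening and the grip force at its end, in the units of the state.
- bot.get_obs(): the state, without advancing time (a new reading comes with each control period).
- optics.read_camera(name): name is "side" or "top" or "wrist"; returns the picture (400x640x3 uint8, blue, green, red); there is no depth.
- optics.camera_model(name): a dict with "fx", "fy", "cx", "cy" (pixels), "dist" ([k1, k2, p1, p2, k3] as OpenCV has them; the pictures are not rectified), "cam_to_world" (4x4, takes a point from camera to world coordinates). Camera axes: x right, y up, looking along -z (the intrinsics and any distortion apply to the point x, -y, -z); pixel columns grow to the right and rows downward; lengths in m; the calibration is good to about 2 mm. A picture is of the moment at which its call begins: read the wrist's pose just before it. camera_model takes no time and is no camera call; for the wrist camera it gives the pose at the moment of the call.
- bot.hand_in(): hands the job in; it is judged then, once.
The state is a dict: "t": time; "q": joint angles; "joint_vel": joint speeds; "joint_torque": joint torques, N m; "eef_pos": TCP position; "tool_rot": TCP orientation; "contact_force": force on the tool from outside, world axes, zero at the start; "torque": the same for the moment, N m; "gripper_width": opening from 0.0 (shut) to 1.0 (fully open); "grasp_force": force on a finger pad.
Only numpy, scipy, OpenCV 4.12 (cv2) and the standard library are available. Lean on these libraries where they do the work, as an engineer would, in place of code of your own. Each camera call takes 0.05 s, during which the arm holds its last target. There are 200 camera calls.

## Working session

There is one attempt and no reset: what is moved stays moved. The work goes in short steps, Python scripts to look and compute and a tool call to move; the robot and the scene stay as the last step left them, time stands still between calls to the robot, and variables do not carry over. Pictures are saved under pics/ and viewed, at most 10 in all, crops included, and the job is handed in when it is done.

Besides the shell and the picture viewer there is one more tool, called as name([rows], argument=value, ...), one row to a line, values as JSON. drive_tool: Moves the arm, as the interface text tells. Its arguments: {"type":"object","properties":{"deltas":{"type":"array"},"grip_force":{"type":"number"}},"required":["deltas"]}

```bash
ls && mkdir -p pics && cat > h.py <<'E'
import numpy as np, cv2, sys
sys.path.insert(0,'.')
from station import bot, optics
def pix2ray(m,u,v):
    K=np.array([[m["fx"],0,m["cx"]],[0,m["fy"],m["cy"]],[0,0,1.]])
    p=cv2.undistortPoints(np.array([[[u,v]]],float),K,np.array(m["dist"]))[0,0]
    T=np.array(m["cam_to_world"]); d=T[:3,:3]@np.array([p[0],-p[1],-1.]); return T[:3,3],d
def at_z(m,u,v,z):
    o,d=pix2ray(m,u,v); return o+d*(z-o[2])/d[2]
def proj(m,P):
    T=np.linalg.inv(np.array(m["cam_to_world"])); c=T[:3,:3]@np.array(P,float)+T[:3,3]
    K=np.array([[m["fx"],0,m["cx"]],[0,m["fy"],m["cy"]],[0,0,1.]])
    return cv2.projectPoints(np.array([[c[0],-c[1],-c[2]]]),np.zeros(3),np.zeros(3),K,np.array(m["dist"]))[0][0,0]
E
python3 - <<'E'
from h import *
o=bot.get_obs()
for k,v in o.items(): print(k,np.round(v,4))
for n in ("top","side"):
    cv2.imwrite(f"pics/{n}0.png",optics.read_camera(n)); m=optics.camera_model(n); print(n,{k:np.round(v,3).tolist() for k,v in m.items()})
m=optics.camera_model("wrist");print({k:np.round(v,3).tolist() for k,v in m.items()})
E
```

```text
pics
t 0.0
q [ 1.2399  0.4778  0.0223  1.5565 -0.0115  1.1093 -0.0831]
joint_vel [ 0.0009  0.0012  0.0009  0.0012  0.0005 -0.0004  0.0007]
joint_torque [ 3.00000e-04 -5.96450e+01  1.60750e+00 -2.81195e+01  1.24000e-02
  9.30000e-03  0.00000e+00]
eef_pos [ 0.149  -0.6579  0.3029]
tool_rot [-9.000e-04  9.938e-01  1.112e-01 -2.000e-04]
contact_force [ 0.0313 -0.5317 -0.2305]
torque [ 0.0181 -0.0361 -0.0143]
grasp_force 0.0
gripper_width 1.0034
top {'fx': 475.434, 'fy': 475.434, 'cx': 317.856, 'cy': 198.567, 'dist': [-0.068, 0.0, 0.0, 0.0, 0.0], 'cam_to_world': [[0.008, 0.988, -0.152, 0.314], [-1.0, 0.009, 0.009, -0.023], [0.01, 0.152, 0.988, 1.776], [0.0, 0.0, 0.0, 1.0]]}
side {'fx': 430.696, 'fy': 430.696, 'cx': 322.365, 'cy': 195.244, 'dist': [-0.006, 0.0, 0.0, 0.0, 0.0], 'cam_to_world': [[0.878, 0.222, -0.424, -0.044], [-0.478, 0.453, -0.752, -1.067], [0.025, 0.863, 0.504, 0.809], [0.0, 0.0, 0.0, 1.0]]}
{'fx': 301.599, 'fy': 301.599, 'cx': 313.534, 'cy': 196.796, 'dist': [-0.047, 0.0, 0.0, 0.0, 0.0], 'cam_to_world': [[0.221, 0.927, 0.303, 0.226], [-0.975, 0.21, 0.068, -0.64], [-0.0, -0.31, 0.951, 0.373], [0.0, 0.0, 0.0, 1.0]]}
```

View pics/top0.png

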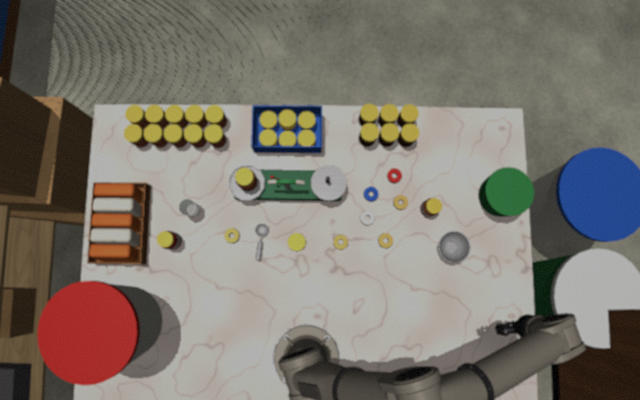

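View pics/side0.png

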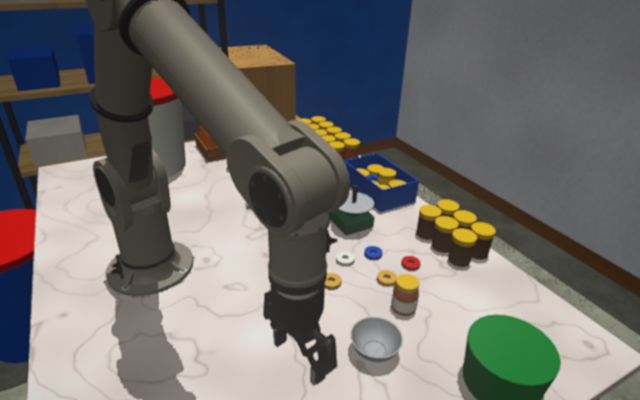

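Top view: the brass rings are at (232,236), (341,242), (386,241) and (401,202). The look-alikes are blue (371,194), red (394,176) and white (367,218). The weight pan is at about (328,182) and the jar at (245,178). Next I'll measure these and confirm in an enlarged crop.

```bash
python3 - <<'E'
from h import *
im=cv2.imread("pics/top0.png"); m=optics.camera_model("top")
hsv=cv2.cvtColor(im,cv2.COLOR_BGR2HSV)
mask=cv2.inRange(hsv,(10,80,90),(32,255,255))
n,l,s,c=cv2.connectedComponentsWithStats(mask)
for i in range(1,n):
    if 40<s[i,4]<900 and s[i,1]>160: print(c[i].round(1),s[i].tolist(),at_z(m,*c[i],0.01).round(4), hsv[l==i].mean(0).round(0))
for u,v,z in((328,183,.092),(246,183,.068),(328,183,.05)): print(at_z(m,u,v,z).round(3))
g=cv2.inRange(hsv,(50,80,40),(85,255,255));n,l,s,c=cv2.connectedComponentsWithStats(g)
for i in range(1,n):
    if s[i,4]>300: print("green",c[i],s[i],at_z(m,*c[i],.05).round(3), cv2.minAreaRect(np.argwhere(l==i)[:,::-1].astype(np.float32)))
cr=im[155:265,215:465]; cv2.imwrite("pics/crop0.png",cv2.resize(cr,None,fx=3.2,fy=3.2,interpolation=cv2.INTER_CUBIC))
E
```

```text
[244.1 176.5] [235, 168, 19, 18, 272] [0.6668 0.2422 0.01  ] [ 28. 140. 167.]
[114.1 189. ] [93, 183, 53, 13, 518] [0.6145 0.7375 0.01  ] [ 11. 179. 157.]
[400.4 201.8] [394, 195, 14, 15, 141] [ 0.5756 -0.3489  0.01  ] [ 21. 122. 168.]
[433.3 205.6] [425, 198, 17, 17, 217] [ 0.5625 -0.4737  0.01  ] [ 25. 148. 165.]
[  1.9 229.3] [0, 206, 7, 65, 251] [0.455  1.1679 0.01  ] [ 18. 103. 101.]
[111.  219.5] [90, 212, 42, 15, 557] [0.4978 0.7409 0.01  ] [ 11. 182. 154.]
[ 74.3 217.4] [63, 214, 21, 9, 112] [0.5042 0.884  0.01  ] [ 16. 121.  92.]
[125.2 252.2] [88, 218, 55, 47, 200] [0.3761 0.6781 0.01  ] [ 13. 135. 102.]
[231.5 235.1] [225, 228, 14, 15, 140] [0.4446 0.2823 0.01  ] [ 26. 115. 170.]
[164.9 238.9] [157, 231, 16, 17, 221] [0.4278 0.5311 0.01  ] [ 27. 140. 167.]
[296.3 241.6] [288, 233, 18, 18, 254] [0.423  0.0407 0.01  ] [ 29. 133. 175.]
[385.3 240.2] [379, 233, 14, 15, 135] [ 0.4306 -0.29    0.01  ] [ 23. 121. 171.]
[340.3 241.6] [334, 235, 14, 14, 137] [ 0.4244 -0.1223  0.01  ] [ 24. 117. 172.]
[108.8 250.5] [88, 243, 42, 15, 567] [0.3817 0.7411 0.01  ] [ 11. 181. 154.]
[ 0.63  -0.073  0.092]
[0.631 0.226 0.068]
[ 0.637 -0.075  0.05 ]
green [508.82820097 191.73419773] [ 485  168   49   48 1851] [ 0.611 -0.751  0.05 ] ((509.0, 191.5), (47.0, 48.0), 90.0)
green [288.19352089 185.83461211] [ 259  171   59   29 1173] [0.625 0.072 0.05 ] ((288.0, 185.0), (28.0, 58.0), 90.0)
```

View pics/crop0.png

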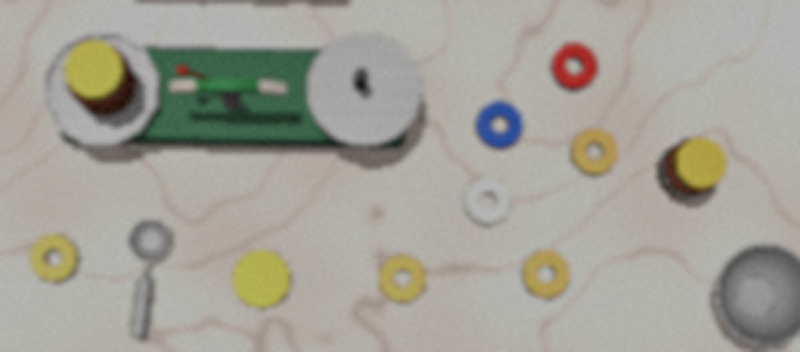

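The crop confirms four brass rings at top-image pixels A (401,202), B (386,241), C (341,242) and D (232,236). The blue, red and white rings are look-alikes, because the weights are brass and these aren't. I'll use C and B first, then D if a third is needed. The pan is at about (0.63, -0.07).

Now I'll move to above C and square up the yaw.

drive_tool([
  {"gripper": 0,"offset": [0.03,-0.036,0.004],"angular": [0,0,0.06]},
  {"gripper": 0,"offset": [0.06,-0.073,0.008],"angular": [0,0,0.12]},
  {"gripper": 0,"offset": [0.09,-0.109,0.012],"angular": [0,0,0.18]},
  {"gripper": 0,"offset": [0.12,-0.145,0.016],"angular": [0,0,0.24]},
  {"gripper": 0,"offset": [0.15,-0.18,0.02],"angular": [0,0,0.284]},
], grip_force=30)

```text
t: 0.6
eef_pos: [0.2561, -0.4476, 0.2835]
tool_rot: [-0.0, 1.0, -0.001, -0.0]
contact_force: [0.9, -0.2, 0.3]
gripper_width: 0.999
grasp_force: 0.0
```

drive_tool([
  {"gripper": 0,"offset": [0.021,-0.041,0.005],"angular": [0,0,0]},
  {"gripper": 0,"offset": [0.042,-0.082,0.01],"angular": [0,0,0]},
  {"gripper": 0,"offset": [0.063,-0.123,0.015],"angular": [0,0,0]},
  {"gripper": 0,"offset": [0.084,-0.164,0.02],"angular": [0,0,0]},
  {"gripper": 0,"offset": [0.105,-0.2,0.025],"angular": [0,0,0]},
])

```text
t: 1.1
eef_pos: [0.361, -0.2475, 0.2587]
tool_rot: [-0.0, 1.0, 0.0, -0.0]
contact_force: [0.8, -1.1, 0.3]
gripper_width: 1.0
grasp_force: 0.0
```

drive_tool([
  {"gripper": 0,"offset": [0.021,-0.041,0.005],"angular": [0,0,0]},
  {"gripper": 0,"offset": [0.042,-0.082,0.01],"angular": [0,0,0]},
  {"gripper": 0,"offset": [0.063,-0.126,0.01],"angular": [0,0,0]},
  {"gripper": 0,"offset": [0.063,-0.126,0.01],"angular": [0,0,0]},
  {"gripper": 0,"offset": [0.063,-0.126,0.01],"angular": [0,0,0]},
])

```text
t: 1.6
eef_pos: [0.4239, -0.1227, 0.2487]
tool_rot: [-0.0, 1.0, 0.001, -0.0]
contact_force: [-0.1, -0.7, -0.2]
gripper_width: 1.004
grasp_force: 0.0
```

```bash
cat >> h.py <<'E'
def snap(name):
    o=bot.get_obs(); m=optics.camera_model("wrist"); im=optics.read_camera("wrist"); cv2.imwrite(f"pics/{name}.png",im); return o,m,im
def brass(im,lo=150):
    hsv=cv2.cvtColor(im,cv2.COLOR_BGR2HSV); mk=cv2.inRange(hsv,(12,80,60),(34,255,255))
    cs,_=cv2.findContours(mk,cv2.RETR_EXTERNAL,cv2.CHAIN_APPROX_NONE)
    return [(cv2.contourArea(c),cv2.fitEllipse(cv2.convexHull(c))) for c in cs if cv2.contourArea(c)>lo]
E
python3 - <<'E'
from h import *
o,m,im=snap("w1"); print(o["eef_pos"],o["tool_rot"])
for a,e in brass(im): print(a,np.round(e[0],1),np.round(e[1],1),at_z(m,*e[0],.010).round(4),at_z(m,*e[0],.014).round(4))
E
```

```text
[ 0.42391116 -0.12269791  0.24870471] [-8.15995640e-05  9.99998925e-01  1.43891996e-03 -2.71078996e-04]
2067.0 [313.5 180.4] [51.9 52.3] [ 0.4197 -0.1227  0.01  ] [ 0.4208 -0.1227  0.014 ]
3001.0 [161.4 180.7] [61.  66.4] [0.4192 0.0404 0.01  ] [0.4203 0.0383 0.014 ]
1997.5 [471.5 175.1] [48.5 54.9] [ 0.4263 -0.2914  0.01  ] [ 0.4273 -0.2892  0.014 ]
2632.5 [554.5  26.8] [54.5 66. ] [ 0.5722 -0.3513  0.01  ] [ 0.5713 -0.3483  0.014 ]
```

View pics/w1.png

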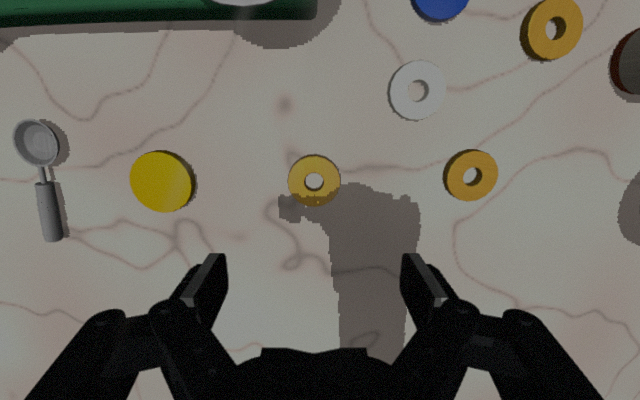

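drive_tool([
  {"gripper": 20,"offset": [-0.002,0,0.04],"angular": [0,0,0]},
  {"gripper": 20,"offset": [-0.003,0,0.08],"angular": [0,0,0]},
  {"gripper": 20,"offset": [-0.003,0,0.12],"angular": [0,0,0]},
  {"gripper": 20,"offset": [-0.003,0,0.16],"angular": [0,0,0]},
  {"gripper": 20,"offset": [-0.003,0,0.175],"angular": [0,0,0]},
], grip_force=30)

```text
t: 2.15
eef_pos: [0.4181, -0.1252, 0.0709]
tool_rot: [-0.0, 1.0, -0.002, -0.003]
contact_force: [-0.9, -0.2, 0.0]
gripper_width: 0.922
grasp_force: 0.0
```

drive_tool([
  {"gripper": 60,"offset": [0,0,0.001],"angular": [0,0,0]},
  {"gripper": 100,"offset": [0,0,0.001],"angular": [0,0,0]},
  {"gripper": 140,"offset": [0,0,0.001],"angular": [0,0,0]},
  {"gripper": 140,"offset": [0,0,0.001],"angular": [0,0,0]},
  {"gripper": 140,"offset": [0,0,0.001],"angular": [0,0,0]},
])

```text
t: 2.65
eef_pos: [0.4212, -0.124, 0.0737]
tool_rot: [0.0, 1.0, -0.0, 0.001]
contact_force: [0.3, 0.1, -3.0]
gripper_width: 0.637
grasp_force: 31.9
```

```bash
python3 - <<'E'
from h import *
o,m,im=snap("w2"); print(o["eef_pos"],o["contact_force"],o["gripper_width"],o["grasp_force"])
for a,e in brass(im): print(a,np.round(e[0],1),np.round(e[1],1),at_z(m,*e[0],.014).round(4))
E
```

```text
[ 0.42123117 -0.12404616  0.07371599] [ 0.28256956  0.14146324 -2.99622309] 0.6370459394898186 31.946238912642002
9042.5 [313.6 261.3] [106.2 111.3] [ 0.4243 -0.124   0.014 ]
5116.5 [  6.  262.4] [ 90.6 133.9] [0.4218 0.0358 0.014 ]
4104.0 [620.8 248.8] [ 81.4 104.1] [ 0.4293 -0.2813  0.014 ]
```

View pics/w2.png

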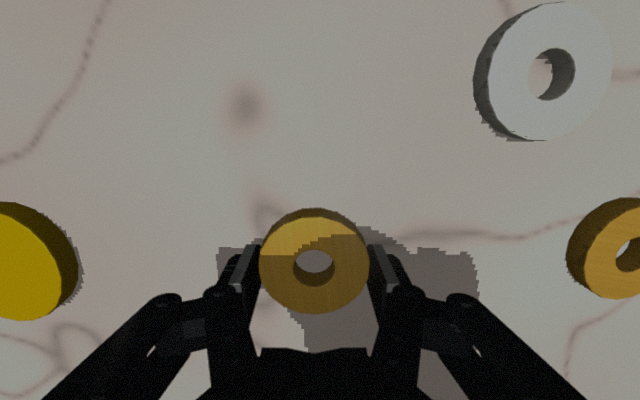

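drive_tool([
  {"gripper": 140,"offset": [0,0,-0.015],"angular": [0,0,0]},
  {"gripper": 140,"offset": [0,0,-0.055],"angular": [0,0,0]},
  {"gripper": 140,"offset": [0,0,-0.1],"angular": [0,0,0]},
  {"gripper": 140,"offset": [0,0,-0.14],"angular": [0,0,0]},
  {"gripper": 140,"offset": [0,0,-0.162],"angular": [0,0,0]},
])

```text
t: 3.2
eef_pos: [0.4217, -0.1238, 0.2384]
tool_rot: [0.001, 1.0, -0.0, 0.002]
contact_force: [1.2, 0.2, -2.7]
gripper_width: 0.637
grasp_force: 33.1
```

drive_tool([
  {"gripper": 140,"offset": [0.03,-0.01,0],"angular": [0,0,0]},
  {"gripper": 140,"offset": [0.07,-0.025,0],"angular": [0,0,0]},
  {"gripper": 140,"offset": [0.11,-0.04,0],"angular": [0,0,0]},
  {"gripper": 140,"offset": [0.144,-0.05,0],"angular": [0,0,0]},
  {"gripper": 140,"offset": [0.144,-0.05,0],"angular": [0,0,0]},
])

```text
t: 3.7
eef_pos: [0.5688, -0.071, 0.2354]
tool_rot: [-0.001, 1.0, 0.002, 0.002]
contact_force: [0.6, 0.4, -1.3]
gripper_width: 0.637
grasp_force: 33.0
```

drive_tool([
  {"gripper": 140,"offset": [0,0,0],"angular": [0,0,0]},
  {"gripper": 140,"offset": [0,0,0],"angular": [0,0,0]},
])

```text
t: 3.9
eef_pos: [0.5636, -0.0743, 0.2346]
tool_rot: [0.0, 1.0, -0.0, -0.001]
contact_force: [-0.7, -0.0, -1.0]
gripper_width: 0.64
grasp_force: 33.0
```

```bash
python3 - <<'E'
from h import *
o,m,im=snap("w3"); print(o["eef_pos"],o["tool_rot"],o["contact_force"],o["gripper_width"],o["grasp_force"])
for a,e in brass(im): print(a,np.round(e[0],1),np.round(e[1],1),at_z(m,*e[0],o["eef_pos"][2]-.0597).round(4))
print(proj(m,[.63,-.073,.148]),proj(m,[.63,-.073,.092]))
E
```

```text
[ 0.56355223 -0.07430273  0.23459779] [ 2.54477472e-04  9.99999570e-01 -4.43064993e-04 -7.73903366e-04] [-0.73433233 -0.00886315 -0.95417215] 0.6404449653568036 33.04536698386073
485.0 [202.3 285.4] [17.3 41.7] [ 0.5524 -0.0178  0.1749]
1553.0 [496.1 291.5] [43.7 49.1] [ 0.5478 -0.169   0.1749]
1203.5 [ 17.2 279.1] [39.  47.3] [0.554  0.0825 0.1749]
9093.0 [313.6 261. ] [105.9 111.3] [ 0.5666 -0.0743  0.1749]
2206.5 [576.1 172.8] [51.2 59.2] [ 0.6111 -0.195   0.1749]
[310.92829336 123.43259475] [311.47930027 116.94945279]
```

View pics/w3.png

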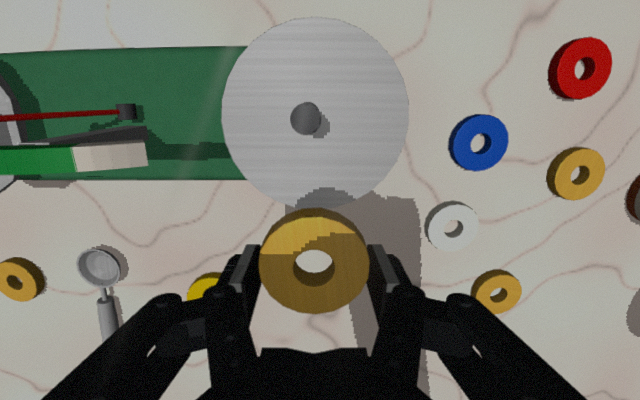

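Wrist view: the ring sits level in the fingers with its hole at about (314,262). The post is seen end-on at (306,118) on the pan, with the pan centre at about (315,112). Next I'll fit all of these.

```bash
python3 - <<'E'
from h import *
im=cv2.imread("pics/w3.png"); m=optics.camera_model("wrist")
hsv=cv2.cvtColor(im,cv2.COLOR_BGR2HSV); g=hsv[...,2].astype(int)
print(g[118,286:334].tolist()); print(g[98:140,304].tolist())
mk=((g<100)*255).astype(np.uint8); mk[:90]=0; mk[150:]=0; mk[:,:280]=0; mk[:,345:]=0
cs,_=cv2.findContours(mk,cv2.RETR_EXTERNAL,cv2.CHAIN_APPROX_NONE)
for c in cs:
    if cv2.contourArea(c)>100: print("post",cv2.contourArea(c),cv2.fitEllipse(c),cv2.boundingRect(c),cv2.minEnclosingCircle(c))
# pan
edge=[]
for a in np.linspace(np.pi*.75,np.pi*2.1,120):
    pass
# ring hole profile: brass mask rows/cols
mb=cv2.inRange(hsv,(12,80,40),(34,255,255))
print("col314",[(r,g[r,314],hsv[r,314,1]) for r in range(200,316,2)])
print("row255",[(c,g[255,c],hsv[255,c,1]) for c in range(288,342,2)])
cs,_=cv2.findContours(255-mb[240:290,285:345],cv2.RETR_EXTERNAL,cv2.CHAIN_APPROX_NONE)
for c in cs:
    if cv2.contourArea(c)>50: print("hole",cv2.contourArea(c),cv2.fitEllipse(c),cv2.boundingRect(c))
z=.2346-.0597
for u,v in((314,208),(259.5,262),(368.5,262)): print(at_z(m,u,v,z).round(4))
E
```

```text
[160, 161, 163, 160, 91, 69, 68, 80, 75, 78, 82, 87, 86, 91, 90, 91, 93, 93, 90, 88, 91, 89, 88, 83, 82, 83, 79, 83, 77, 73, 76, 73, 75, 63, 62, 89, 103, 103, 103, 111, 136, 140, 163, 161, 158, 160, 157, 159]
[161, 161, 163, 155, 110, 85, 87, 92, 92, 95, 95, 89, 94, 94, 93, 90, 93, 91, 91, 92, 90, 90, 88, 92, 84, 89, 89, 86, 85, 84, 84, 84, 83, 84, 85, 83, 97, 141, 162, 162, 159, 156]
post 775.0 ((306.66412353515625, 119.12735748291016), (29.94597625732422, 34.73064422607422), 144.7866668701172) (290, 102, 33, 36) ((308.3846130371094, 120.38461303710938), 18.56153106689453)
col314 [(200, np.int64(94), np.uint8(3)), (202, np.int64(97), np.uint8(3)), (204, np.int64(94), np.uint8(5)), (206, np.int64(100), np.uint8(3)), (208, np.int64(74), np.uint8(117)), (210, np.int64(69), np.uint8(185)), (212, np.int64(69), np.uint8(177)), (214, np.int64(73), np.uint8(175)), (216, np.int64(92), np.uint8(164)), (218, np.int64(169), np.uint8(172)), (220, np.int64(176), np.uint8(172)), (222, np.int64(176), np.uint8(167)), (224, np.int64(175), np.uint8(169)), (226, np.int64(174), np.uint8(169)), (228, np.
[... 2097 characters left out ...]
4), np.uint8(13)), (316, np.int64(175), np.uint8(16)), (318, np.int64(174), np.uint8(15)), (320, np.int64(175), np.uint8(15)), (322, np.int64(174), np.uint8(15)), (324, np.int64(174), np.uint8(21)), (326, np.int64(174), np.uint8(18)), (328, np.int64(167), np.uint8(27)), (330, np.int64(105), np.uint8(160)), (332, np.int64(105), np.uint8(165)), (334, np.int64(103), np.uint8(183)), (336, np.int64(105), np.uint8(180)), (338, np.int64(108), np.uint8(177)), (340, np.int64(109), np.uint8(166))]
hole 619.0 ((28.452924728393555, 20.94164276123047), (22.396120071411133, 35.44819259643555), 90.86182403564453) (10, 10, 38, 24)
[ 0.5941 -0.0746  0.1749]
[ 0.5659 -0.0479  0.1749]
[ 0.5658 -0.1014  0.1749]
```

```bash
cat >> h.py <<'E'
from scipy.optimize import least_squares
def fit_ring(m,obs,x0):
    # obs: (kind,u or v, r) extremes of top-face circles: kind in t,b(rows) l,r(cols)
    a=np.linspace(0,2*np.pi,181)
    def f(x):
        out=[]
        for k,val,r in obs:
            P=np.array([proj(m,[x[0]+r*np.cos(t),x[1]+r*np.sin(t),x[2]]) for t in a[::4]])
            out.append({'t':P[:,1].min(),'b':P[:,1].max(),'l':P[:,0].min(),'r':P[:,0].max()}[k]-val)
        return out
    s=least_squares(f,x0,diff_step=1e-3); return s.x,s.fun
E
python3 - <<'E'
from h import *
m=optics.camera_model("wrist"); e=bot.get_obs()["eef_pos"]
obs=[('t',216.5,.028),('b',314.5,.028),('t',249.5,.010),('b',286.5,.010),('l',259.3,.028),('r',368.7,.028)]
x,r=fit_ring(m,obs,[.566,-.0745,.175]); print("ring rel TCP",(x-e).round(4),r.round(1))
p=at_z(m,305.4,119.4,.148); print("post",p.round(4), proj(m,p+[.008,0,0]),proj(m,p-[.008,0,0]),proj(m,p+[0,.008,0]),proj(m,p-[0,.008,0]))
# pan edge
im=cv2.imread("pics/w3.png"); 
hsv=cv2.cvtColor(im,cv2.COLOR_BGR2HSV)
c=np.array([315,112.]);pts=[]
for t in np.linspace(np.pi*0.9,np.pi*2.0,90):
    d=np.array([np.cos(t),np.sin(t)]); prof=[]
    for r in range(75,112):
        q=(c+r*d).round().astype(int); prof.append(im[q[1],q[0]].astype(int) if 0<=q[1]<400 else [0]*3)
    g=np.abs(np.diff(np.array(prof),axis=0)).sum(1); i=g.argmax()
    if g[i]>50: pts.append(c+(75+i+.5)*d)
w=np.array([at_z(m,*q,.092)[:2] for q in pts])
s=least_squares(lambda x:np.hypot(w[:,0]-x[0],w[:,1]-x[1])-x[2],[.63,-.073,.065],loss='soft_l1',f_scale=.001);print("pan",s.x.round(4),len(pts),np.abs(s.fun).mean())
print("post-pan",p[:2]-s.x[:2])
E
```

```text
ring rel TCP [-0.0029 -0.0002 -0.0626] [ 0.4 -0.6  1.3 -1.2 -0.8  0.8]
post [ 0.632  -0.0704  0.148 ] [305.2620611 103.001465 ] [305.53608418 135.3340837 ] [289.6188315  119.43709142] [321.18542463 119.38294044]
pan [ 0.6271 -0.0756  0.0649] 44 0.0002923314539934399
post-pan [0.00493224 0.00519569]
```

Post minus pan centre is (4.9, 5.2) mm, or 7.2 mm, which matches the stated 7 mm. The pan radius fits as 65 mm. Next I'll hover the ring over the post and look through the hole.

drive_tool([
  {"gripper": 140,"offset": [0.02,-0.001,0],"angular": [0,0,0]},
  {"gripper": 140,"offset": [0.045,-0.003,0],"angular": [0,0,0]},
  {"gripper": 140,"offset": [0.065,-0.004,0],"angular": [0,0,0]},
  {"gripper": 140,"offset": [0.07,-0.004,0],"angular": [0,0,0]},
  {"gripper": 140,"offset": [0.07,-0.004,0],"angular": [0,0,0]},
])

```text
t: 4.45
eef_pos: [0.6343, -0.0702, 0.2347]
tool_rot: [0.0, 1.0, -0.0, -0.0]
contact_force: [-0.4, -0.4, -2.1]
gripper_width: 0.637
grasp_force: 33.0
```

drive_tool([
  {"gripper": 140,"offset": [0,0,0.002],"angular": [0,0,0]},
  {"gripper": 140,"offset": [0,0,0.003],"angular": [0,0,0]},
  {"gripper": 140,"offset": [0,0,0.003],"angular": [0,0,0]},
])

```text
t: 4.75
eef_pos: [0.6339, -0.07, 0.2317]
tool_rot: [0.0, 1.0, -0.0, -0.0]
contact_force: [-0.2, 1.0, -2.2]
gripper_width: 0.635
grasp_force: 33.0
```

```bash
python3 - <<'E'
from h import *
o,m,im=snap("w4"); print(o["eef_pos"],o["contact_force"])
for q in ([.632,-.0704,.148],[.640,-.0704,.148],[.624,-.0704,.148]): print(proj(m,q).round(1))
cv2.imwrite("pics/w4c.png",cv2.resize(im[195:325,245:385],None,fx=4,fy=4,interpolation=cv2.INTER_NEAREST))
E
```

```text
[ 0.63390736 -0.06997974  0.23174366] [-0.16054259  0.95230935 -2.20419021]
[314.3 247.1]
[314.3 234.3]
[314.3 259.5]
```

View pics/w4c.png

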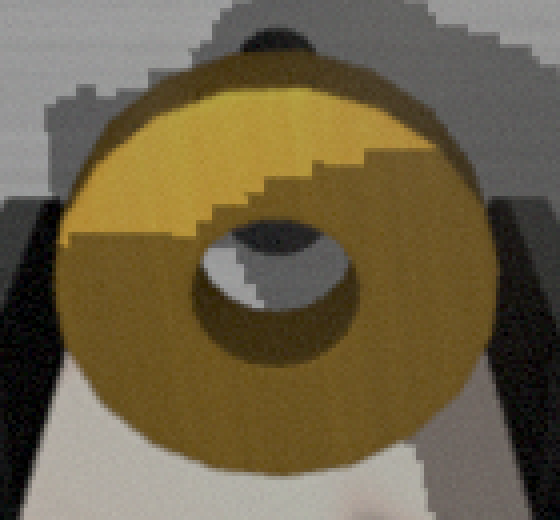

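drive_tool([
  {"gripper": 140,"offset": [0,0,0.002],"angular": [0,0,0]},
  {"gripper": 140,"offset": [0,0,0.004],"angular": [0,0,0]},
  {"gripper": 140,"offset": [0,0,0.006],"angular": [0,0,0]},
  {"gripper": 140,"offset": [0,0,0.006],"angular": [0,0,0]},
])

```text
t: 5.2
eef_pos: [0.6346, -0.0697, 0.2254]
tool_rot: [-0.0, 1.0, -0.0, -0.0]
contact_force: [-0.1, -0.1, -2.4]
gripper_width: 0.637
grasp_force: 33.0
```

```bash
python3 - <<'E'
from h import *
o,m,im=snap("w5"); e=o["eef_pos"]; print(e,o["contact_force"])
for q in ([.632,-.0704,.148],[.640,-.0704,.148],[.624,-.0704,.148]): print(proj(m,q).round(1))
g=im[...,2].astype(int); print([(r,g[r,314]) for r in range(244,292)]); 
for r in (256,258,260,262,264): print(r,g[r,292:338].tolist())
for zo in (.0737,.0766): print(zo,[proj(m,[e[0]+dx-.010,e[1],e[2]-zo]).round(1).tolist() for dx in (-.004,-.002,0,.002)])
E
```

```text
[ 0.63455016 -0.06974397  0.22541022] [-0.06372087 -0.05145919 -2.41923396]
[314.9 253.5]
[314.9 240.4]
[314.9 266.2]
[(244, np.int64(109)), (245, np.int64(107)), (246, np.int64(113)), (247, np.int64(108)), (248, np.int64(109)), (249, np.int64(87)), (250, np.int64(60)), (251, np.int64(32)), (252, np.int64(42)), (253, np.int64(38)), (254, np.int64(36)), (255, np.int64(37)), (256, np.int64(37)), (257, np.int64(36)), (258, np.int64(33)), (259, np.int64(41)), (260, np.int64(32)), (261, np.int64(30)), (262, np.int64(27)), (263, np.int64(36)), (264, np.int64(32)), (265, np.int64(58)), (266, np.int64(88)), (267, np.int64(90)), (268, np.int64(94)), (269, np.int64(94)), (270, np.int64(96)), (271, np.int64(93)), (272, np.int64(86)), (273, np.int64(66)), (274, np.int64(61)), (275, np.int64(60)), (276, np.int64(60)), (277, np.int64(59)), (278, np.int64(64)), (279, np.int64(62)), (280, np.int64(63)), (281, np.int64(62)), (282, np.int64(58)), (283, np.int64(66)), (284, np.int64(63)), (285, np.int64(65)), (286, np.int64(76)), (287, np.int64(113)), (288, np.int64(109)), (289, np.int64(111)), (290, n
[... 483 characters left out ...]
147, 99, 85, 66, 40, 36, 29, 34, 38, 31, 35, 41, 33, 35, 32, 35, 31, 32, 38, 34, 39, 37, 34, 37, 31, 38, 65, 90, 94, 94, 96, 92, 74, 92, 103, 105, 109, 107]
262 [103, 96, 64, 64, 115, 155, 155, 155, 156, 100, 90, 91, 85, 70, 39, 39, 27, 36, 32, 28, 26, 29, 27, 34, 32, 34, 41, 35, 38, 33, 43, 42, 64, 85, 92, 95, 96, 91, 94, 78, 60, 68, 105, 103, 106, 107]
264 [99, 81, 48, 48, 61, 111, 150, 156, 153, 147, 147, 142, 104, 89, 88, 86, 73, 51, 50, 43, 39, 33, 32, 39, 36, 37, 45, 41, 63, 85, 89, 93, 89, 90, 93, 87, 94, 91, 81, 61, 56, 57, 84, 104, 104, 110]
0.0737 [[313.7, 275.3], [313.7, 272.1], [313.7, 268.9], [313.7, 265.7]]
0.0766 [[313.7, 272.4], [313.7, 269.3], [313.7, 266.1], [313.7, 263.0]]
```

drive_tool([
  {"gripper": 140,"offset": [0.001,0.0004,0],"angular": [0,0,0]},
  {"gripper": 140,"offset": [0.0012,0.0004,0.0015],"angular": [0,0,0]},
  {"gripper": 140,"offset": [0.0012,0.0004,0.003],"angular": [0,0,0]},
  {"gripper": 140,"offset": [0.0012,0.0004,0.0045],"angular": [0,0,0]},
  {"gripper": 140,"offset": [0.0012,0.0004,0.006],"angular": [0,0,0]},
])

```text
t: 5.75
eef_pos: [0.636, -0.0701, 0.2198]
tool_rot: [0.0, 1.0, -0.0, 0.0]
contact_force: [-0.0, -0.4, 1.4]
gripper_width: 0.638
grasp_force: 33.3
```

drive_tool([
  {"gripper": 140,"offset": [0,0,0.001],"angular": [0,0,0]},
  {"gripper": 140,"offset": [0,0,0.002],"angular": [0,0,0]},
  {"gripper": 140,"offset": [0,0,0.002],"angular": [0,0,0]},
])

```text
t: 6.05
eef_pos: [0.6361, -0.0701, 0.218]
tool_rot: [0.0, 1.0, -0.0, 0.0]
contact_force: [-0.2, -0.7, 0.6]
gripper_width: 0.637
grasp_force: 33.3
```

```bash
python3 - <<'E'
from h import *
o,m,im=snap("w6"); e=o["eef_pos"]; print(e,o["contact_force"])
g=im[...,2].astype(int); print([(r,int(g[r,314])) for r in range(244,292)]); 
for r in (258,262,266,270): print(r,g[r,292:338].tolist())
E
```

```text
[ 0.63608467 -0.07010923  0.21798504] [-0.2254836  -0.67724486  0.62401917]
[(244, 113), (245, 114), (246, 109), (247, 112), (248, 107), (249, 77), (250, 50), (251, 33), (252, 37), (253, 41), (254, 37), (255, 40), (256, 37), (257, 39), (258, 34), (259, 31), (260, 30), (261, 34), (262, 40), (263, 28), (264, 34), (265, 36), (266, 35), (267, 32), (268, 37), (269, 32), (270, 29), (271, 37), (272, 36), (273, 51), (274, 57), (275, 64), (276, 65), (277, 66), (278, 57), (279, 60), (280, 64), (281, 59), (282, 64), (283, 60), (284, 63), (285, 66), (286, 79), (287, 105), (288, 111), (289, 111), (290, 111), (291, 110)]
258 [111, 109, 109, 99, 87, 93, 89, 68, 37, 24, 33, 36, 34, 35, 37, 37, 39, 35, 32, 34, 35, 31, 34, 37, 33, 39, 37, 39, 41, 37, 42, 40, 34, 37, 30, 37, 47, 93, 92, 86, 103, 107, 106, 104, 111, 109]
262 [107, 97, 60, 56, 85, 97, 92, 69, 42, 31, 32, 38, 29, 36, 34, 37, 38, 40, 24, 29, 37, 39, 40, 38, 31, 35, 31, 37, 34, 32, 35, 40, 33, 37, 43, 35, 50, 86, 90, 83, 58, 67, 101, 106, 108, 110]
266 [94, 67, 47, 51, 51, 61, 100, 151, 148, 70, 33, 32, 37, 33, 36, 34, 30, 36, 34, 30, 34, 35, 35, 38, 40, 36, 43, 35, 28, 35, 40, 39, 38, 38, 40, 66, 92, 67, 54, 58, 61, 59, 68, 98, 108, 108]
270 [103, 73, 51, 52, 59, 60, 53, 53, 56, 53, 72, 62, 53, 37, 34, 33, 33, 35, 29, 26, 32, 30, 29, 33, 34, 38, 39, 34, 34, 36, 45, 43, 70, 61, 61, 60, 59, 58, 59, 59, 59, 61, 78, 102, 106, 104]
```

```bash
python3 - <<'E'
from h import *
o=bot.get_obs(); m=optics.camera_model("wrist"); e=o["eef_pos"]; print(e,o["contact_force"],o["torque"])
for z in (.146,.147,.148,.149): print(z,at_z(m,314,272.6,z)+[.008,0,0])
print("prev", [ (at_z(m,314,264.9,z-(.2254-e[2]))+[.008,0,0]-[e[0]-.63455,0,0])[0].round(4) for z in (.146,.147,.148,.149)])
print("hole c from top edge row 249.6 / 286.4 at zo .0597,.0626:",[[(at_z(m,314,r,e[2]-zo)[0]-e[0]).round(4) for r in(249.6,286.4)] for zo in (.0597,.0626)])
E
```

```text
[ 0.63610241 -0.07015036  0.21807526] [0.01355292 0.56616122 1.31503499] [0.00117733 0.11751344 0.01398559]
0.146 [ 0.63290543 -0.07031105  0.146     ]
0.147 [ 0.63353503 -0.07030825  0.147     ]
0.148 [ 0.63416462 -0.07030545  0.148     ]
0.149 [ 0.63479421 -0.07030265  0.149     ]
prev [np.float64(0.6318), np.float64(0.6324), np.float64(0.633), np.float64(0.6335)]
hole c from top edge row 249.6 / 286.4 at zo .0597,.0626: [[np.float64(0.0094), np.float64(-0.0114)], [np.float64(0.0078), np.float64(-0.0134)]]
```

drive_tool([
  {"gripper": 140,"offset": [-0.0004,0,0],"angular": [0,0,0]},
  {"gripper": 140,"offset": [-0.0008,0,0],"angular": [0,0,0]},
  {"gripper": 140,"offset": [-0.001,0,0],"angular": [0,0,0]},
  {"gripper": 140,"offset": [-0.001,0,0],"angular": [0,0,0]},
])

```text
t: 6.5
eef_pos: [0.6346, -0.0701, 0.2176]
tool_rot: [0.0, 1.0, -0.0, -0.0]
contact_force: [-0.7, -0.9, -1.3]
gripper_width: 0.634
grasp_force: 33.0
```

```bash
python3 - <<'E'
from h import *
o,m,im=snap("w7"); e=o["eef_pos"]; print(e,o["contact_force"],o["torque"])
g=im[...,2].astype(int); print([(r,int(g[r,314])) for r in range(247,289)]); 
E
```

```text
[ 0.634632   -0.07012403  0.21761962] [-0.70519962 -0.89873513 -1.32387672] [ 0.02850076  0.03038092 -0.05862474]
[(247, 114), (248, 109), (249, 88), (250, 55), (251, 36), (252, 30), (253, 40), (254, 39), (255, 37), (256, 36), (257, 42), (258, 43), (259, 39), (260, 31), (261, 41), (262, 31), (263, 37), (264, 32), (265, 33), (266, 28), (267, 35), (268, 30), (269, 38), (270, 34), (271, 33), (272, 34), (273, 48), (274, 63), (275, 66), (276, 61), (277, 61), (278, 63), (279, 63), (280, 66), (281, 60), (282, 62), (283, 60), (284, 66), (285, 64), (286, 78), (287, 116), (288, 112)]
```

drive_tool([
  {"gripper": 140,"offset": [0,0,0.001],"angular": [0,0,0]},
  {"gripper": 140,"offset": [0,0,0.002],"angular": [0,0,0]},
  {"gripper": 140,"offset": [0,0,0.003],"angular": [0,0,0]},
  {"gripper": 140,"offset": [0,0,0.003],"angular": [0,0,0]},
])

```text
t: 6.95
eef_pos: [0.6348, -0.0701, 0.2145]
tool_rot: [-0.0, 1.0, -0.0, -0.0]
contact_force: [0.5, 0.6, -0.6]
gripper_width: 0.633
grasp_force: 33.0
```

```bash
python3 - <<'E'
from h import *
o,m,im=snap("w8"); e=o["eef_pos"]; print(e,o["contact_force"],o["torque"])
g=im[...,2].astype(int); print([(r,int(g[r,314])) for r in range(247,289)]); 
for r in (256,264,268,272,276): print(r,g[r,292:338].tolist())
E
```

```text
[ 0.6347732  -0.0701348   0.21454167] [ 0.50707001  0.61240663 -0.6173247 ] [-0.05044684  0.03871839  0.02094947]
[(247, 112), (248, 106), (249, 91), (250, 53), (251, 26), (252, 35), (253, 38), (254, 37), (255, 36), (256, 38), (257, 33), (258, 36), (259, 34), (260, 38), (261, 37), (262, 39), (263, 39), (264, 31), (265, 36), (266, 31), (267, 37), (268, 34), (269, 37), (270, 35), (271, 39), (272, 36), (273, 34), (274, 36), (275, 29), (276, 37), (277, 56), (278, 60), (279, 59), (280, 64), (281, 63), (282, 62), (283, 63), (284, 65), (285, 63), (286, 75), (287, 116), (288, 113)]
256 [110, 111, 110, 110, 106, 97, 97, 60, 24, 28, 28, 24, 29, 36, 43, 32, 39, 38, 31, 37, 33, 37, 38, 37, 30, 37, 37, 42, 40, 36, 43, 40, 35, 36, 42, 31, 47, 95, 100, 110, 107, 108, 106, 106, 105, 107]
264 [104, 81, 52, 54, 53, 75, 82, 47, 39, 36, 29, 34, 28, 28, 27, 35, 38, 36, 39, 34, 30, 39, 31, 41, 38, 35, 43, 40, 37, 37, 40, 35, 34, 44, 41, 38, 39, 54, 67, 59, 57, 63, 83, 100, 104, 105]
268 [90, 61, 56, 51, 58, 53, 58, 49, 38, 38, 31, 30, 32, 35, 22, 35, 35, 28, 28, 38, 32, 33, 34, 34, 35, 44, 29, 36, 36, 39, 36, 31, 37, 34, 35, 41, 55, 57, 60, 62, 59, 57, 71, 104, 109, 103]
272 [103, 80, 65, 57, 52, 54, 57, 57, 59, 57, 52, 32, 38, 39, 39, 35, 28, 36, 37, 34, 27, 36, 36, 34, 35, 33, 29, 34, 35, 36, 37, 37, 39, 52, 54, 62, 62, 60, 57, 64, 58, 64, 87, 109, 105, 105]
276 [112, 105, 101, 73, 63, 61, 57, 64, 56, 56, 61, 58, 62, 56, 62, 58, 59, 52, 55, 47, 40, 43, 37, 42, 46, 48, 53, 60, 64, 62, 64, 61, 62, 59, 63, 59, 63, 66, 62, 69, 85, 109, 110, 109, 106, 104]
```

drive_tool([
  {"gripper": 140,"offset": [0,0,0.002],"angular": [0,0,0]},
  {"gripper": 140,"offset": [0,0,0.004],"angular": [0,0,0]},
  {"gripper": 140,"offset": [0,0,0.006],"angular": [0,0,0]},
  {"gripper": 140,"offset": [0,0,0.008],"angular": [0,0,0]},
  {"gripper": 140,"offset": [0,0,0.01],"angular": [0,0,0]},
])

```text
t: 7.5
eef_pos: [0.635, -0.0702, 0.2047]
tool_rot: [0.0, 1.0, -0.0, -0.0]
contact_force: [0.4, 0.4, -1.2]
gripper_width: 0.636
grasp_force: 33.0
```

drive_tool([
  {"gripper": 140,"offset": [0,0,0.002],"angular": [0,0,0]},
  {"gripper": 140,"offset": [0,0,0.004],"angular": [0,0,0]},
  {"gripper": 140,"offset": [0,0,0.006],"angular": [0,0,0]},
  {"gripper": 140,"offset": [0,0,0.008],"angular": [0,0,0]},
  {"gripper": 140,"offset": [0,0,0.01],"angular": [0,0,0]},
])

```text
t: 8.0
eef_pos: [0.635, -0.0702, 0.1947]
tool_rot: [0.0, 1.0, -0.0, 0.0]
contact_force: [0.1, 0.0, -1.8]
gripper_width: 0.631
grasp_force: 33.0
```

drive_tool([
  {"gripper": 140,"offset": [0,0,0.002],"angular": [0,0,0]},
  {"gripper": 140,"offset": [0,0,0.004],"angular": [0,0,0]},
  {"gripper": 140,"offset": [0,0,0.006],"angular": [0,0,0]},
  {"gripper": 140,"offset": [0,0,0.008],"angular": [0,0,0]},
  {"gripper": 140,"offset": [0,0,0.01],"angular": [0,0,0]},
])

```text
t: 8.5
eef_pos: [0.635, -0.0702, 0.1847]
tool_rot: [0.0, 1.0, -0.0, 0.0]
contact_force: [-0.3, -0.7, -2.5]
gripper_width: 0.637
grasp_force: 33.0
```

drive_tool([
  {"gripper": 140,"offset": [0,0,0.002],"angular": [0,0,0]},
  {"gripper": 140,"offset": [0,0,0.004],"angular": [0,0,0]},
  {"gripper": 140,"offset": [0,0,0.006],"angular": [0,0,0]},
  {"gripper": 140,"offset": [0,0,0.008],"angular": [0,0,0]},
  {"gripper": 140,"offset": [0,0,0.01],"angular": [0,0,0]},
])

```text
t: 9.0
eef_pos: [0.635, -0.0701, 0.1747]
tool_rot: [0.0, 1.0, -0.0, -0.0]
contact_force: [-0.4, 0.4, -2.7]
gripper_width: 0.636
grasp_force: 33.0
```

drive_tool([
  {"gripper": 140,"offset": [0,0,0.002],"angular": [0,0,0]},
  {"gripper": 140,"offset": [0,0,0.004],"angular": [0,0,0]},
  {"gripper": 140,"offset": [0,0,0.006],"angular": [0,0,0]},
  {"gripper": 140,"offset": [0,0,0.007],"angular": [0,0,0]},
  {"gripper": 140,"offset": [0,0,0.008],"angular": [0,0,0]},
])

```text
t: 9.5
eef_pos: [0.635, -0.0702, 0.1668]
tool_rot: [0.0, 1.0, -0.0, 0.0]
contact_force: [0.1, -0.0, -2.4]
gripper_width: 0.635
grasp_force: 33.0
```

drive_tool([
  {"gripper": 140,"offset": [0,0,0.0005],"angular": [0,0,0]},
  {"gripper": 140,"offset": [0,0,0.001],"angular": [0,0,0]},
  {"gripper": 140,"offset": [0,0,0.001],"angular": [0,0,0]},
])

```text
t: 9.8
eef_pos: [0.635, -0.0702, 0.1659]
tool_rot: [0.0, 1.0, -0.0, -0.0]
contact_force: [0.0, -0.1, -2.0]
gripper_width: 0.637
grasp_force: 33.0
```

drive_tool([
  {"gripper": 140,"offset": [0,0,0.001],"angular": [0,0,0]},
  {"gripper": 140,"offset": [0,0,0.001],"angular": [0,0,0]},
])

```text
t: 10.0
eef_pos: [0.6351, -0.0701, 0.1651]
tool_rot: [0.0, 1.0, -0.0, 0.0]
contact_force: [-1.3, 0.5, 1.2]
gripper_width: 0.635
grasp_force: 33.2
```

drive_tool([
  {"gripper": 140,"offset": [0,0,0.001],"angular": [0,0,0]},
  {"gripper": 140,"offset": [0,0,0.001],"angular": [0,0,0]},
])

```text
t: 10.2
eef_pos: [0.6351, -0.0701, 0.164]
tool_rot: [0.0, 1.0, -0.0, 0.0]
contact_force: [-0.9, 0.2, 1.1]
gripper_width: 0.636
grasp_force: 33.2
```

drive_tool([
  {"gripper": 85,"offset": [0,0,0],"angular": [0,0,0]},
  {"gripper": 75,"offset": [0,0,0],"angular": [0,0,0]},
  {"gripper": 60,"offset": [0,0,0],"angular": [0,0,0]},
  {"gripper": 40,"offset": [0,0,0],"angular": [0,0,0]},
  {"gripper": 25,"offset": [0,0,0],"angular": [0,0,0]},
])

```text
t: 10.7
eef_pos: [0.635, -0.0701, 0.1639]
tool_rot: [0.0, 1.0, -0.0, 0.0]
contact_force: [-0.5, -0.6, 1.0]
gripper_width: 0.902
grasp_force: 0.0
```

drive_tool([
  {"gripper": 25,"offset": [0,0,-0.005],"angular": [0,0,0]},
  {"gripper": 25,"offset": [0,0,-0.02],"angular": [0,0,0]},
  {"gripper": 25,"offset": [0,0,-0.05],"angular": [0,0,0]},
  {"gripper": 25,"offset": [0,0,-0.085],"angular": [0,0,0]},
  {"gripper": 25,"offset": [0,0,-0.115],"angular": [0,0,0]},
])

```text
t: 11.2
eef_pos: [0.6353, -0.07, 0.2821]
tool_rot: [0.0, 1.0, -0.0, 0.001]
contact_force: [-0.2, -0.3, 0.5]
gripper_width: 0.901
grasp_force: 0.0
```

```bash
python3 - <<'E'
from h import *
o,m,im=snap("w9"); e=o["eef_pos"]; print(e,o["contact_force"])
for a,el in brass(im): print(a,np.round(el[0],1),np.round(el[1],1),at_z(m,*el[0],.106).round(4))
E
```

```text
[ 0.63529649 -0.07004553  0.28206968] [-0.21169076 -0.29911098  0.53446513]
1116.0 [240.2 321.9] [36.8 43.2] [0.5016 0.0037 0.106 ]
244.5 [473.4 304.1] [13.7 27.4] [ 0.5216 -0.229   0.106 ]
960.0 [ 64.2 305.1] [33.1 40.6] [0.5178 0.1841 0.106 ]
1479.5 [534.3 220.3] [41.8 48.2] [ 0.6114 -0.2703  0.106 ]
2240.5 [313.7 194.1] [62.8 63.6] [ 0.6363 -0.0702  0.106 ]
496.5 [603.4 -10. ] [46.1 62.5] [ 0.797  -0.2877  0.106 ]
259.0 [510.5   1.9] [13.7 51.4] [ 0.7848 -0.2153  0.106 ]
4661.5 [181.   17.8] [ 87.3 175.9] [0.7726 0.0277 0.106 ]
2076.0 [67.8  1.4] [66.1 77.9] [0.7869 0.113  0.106 ]
```

View pics/w9.png

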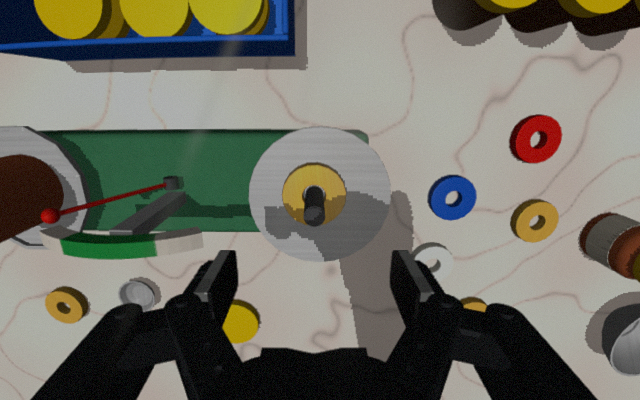

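The first ring lies flat around the post at (314,194), and the needle still leans towards the jar. Next I'll fetch ring B.

drive_tool([
  {"gripper": 20,"offset": [-0.02,0.022,0],"angular": [0,0,0]},
  {"gripper": 20,"offset": [-0.05,0.053,0.005],"angular": [0,0,0]},
  {"gripper": 20,"offset": [-0.08,0.085,0.01],"angular": [0,0,0]},
  {"gripper": 20,"offset": [-0.11,0.117,0.02],"angular": [0,0,0]},
  {"gripper": 20,"offset": [-0.14,0.15,0.03],"angular": [0,0,0]},
])

```text
t: 11.75
eef_pos: [0.494, -0.2211, 0.25]
tool_rot: [0.0, 1.0, 0.0, 0.001]
contact_force: [0.5, -0.9, -0.1]
gripper_width: 0.922
grasp_force: 0.0
```

drive_tool([
  {"gripper": 20,"offset": [-0.03,0.032,0.015],"angular": [0,0,0]},
  {"gripper": 20,"offset": [-0.055,0.06,0.04],"angular": [0,0,0]},
  {"gripper": 20,"offset": [-0.066,0.07,0.07],"angular": [0,0,0]},
  {"gripper": 20,"offset": [-0.066,0.07,0.09],"angular": [0,0,0]},
  {"gripper": 20,"offset": [-0.066,0.07,0.09],"angular": [0,0,0]},
])

```text
t: 12.25
eef_pos: [0.4274, -0.29, 0.1575]
tool_rot: [-0.001, 1.0, -0.001, -0.002]
contact_force: [0.3, 0.8, 0.1]
gripper_width: 0.927
grasp_force: 0.0
```

```bash
python3 - <<'E'
from h import *
o,m,im=snap("w10"); e=o["eef_pos"]; print(e,o["contact_force"])
for a,el in brass(im): print(a,np.round(el[0],1),np.round(el[1],1),at_z(m,*el[0],.014).round(4))
E
```

```text
[ 0.42739589 -0.28999596  0.15753879] [0.29065663 0.84442003 0.14874144]
3931.5 [314.3 206.5] [71.2 72. ] [ 0.428  -0.2903  0.014 ]
252.5 [640.3  27.3] [16.9 56.5] [ 0.5561 -0.5108  0.014 ]
2405.5 [407.9  -4.5] [83.  97.3] [ 0.5681 -0.3489  0.014 ]
```

drive_tool([
  {"gripper": 20,"offset": [0,0,0.035],"angular": [0,0,0]},
  {"gripper": 20,"offset": [0,0,0.07],"angular": [0,0,0]},
  {"gripper": 20,"offset": [0,0,0.084],"angular": [0,0,0]},
  {"gripper": 40,"offset": [0,0,0.084],"angular": [0,0,0]},
  {"gripper": 60,"offset": [0,0,0.084],"angular": [0,0,0]},
])

```text
t: 12.8
eef_pos: [0.4301, -0.2903, 0.0763]
tool_rot: [0.0, 1.0, 0.0, 0.001]
contact_force: [-1.2, 0.3, 1.3]
gripper_width: 0.765
grasp_force: 0.0
```

drive_tool([
  {"gripper": 90,"offset": [0,0,0],"angular": [0,0,0]},
  {"gripper": 140,"offset": [0,0,0],"angular": [0,0,0]},
  {"gripper": 140,"offset": [0,0,0],"angular": [0,0,0]},
  {"gripper": 140,"offset": [0,0,0],"angular": [0,0,0]},
])

```text
t: 13.2
eef_pos: [0.4302, -0.2904, 0.0772]
tool_rot: [0.001, 1.0, 0.0, 0.001]
contact_force: [-1.4, 1.3, 9.2]
gripper_width: 0.634
grasp_force: 29.8
```

drive_tool([
  {"gripper": 140,"offset": [0,0,-0.015],"angular": [0,0,0]},
  {"gripper": 140,"offset": [0,0,-0.055],"angular": [0,0,0]},
  {"gripper": 140,"offset": [0,0,-0.1],"angular": [0,0,0]},
  {"gripper": 140,"offset": [0,0,-0.14],"angular": [0,0,0]},
  {"gripper": 140,"offset": [0,0,-0.17],"angular": [0,0,0]},
])

```text
t: 13.7
eef_pos: [0.4294, -0.2903, 0.2489]
tool_rot: [0.001, 1.0, -0.0, 0.002]
contact_force: [0.5, -1.0, -1.5]
gripper_width: 0.627
grasp_force: 32.8
```

drive_tool([
  {"gripper": 140,"offset": [0.03,-0.03,0],"angular": [0,0,0]},
  {"gripper": 140,"offset": [0.06,-0.065,0],"angular": [0,0,0]},
  {"gripper": 140,"offset": [0.09,-0.1,0],"angular": [0,0,0]},
  {"gripper": 140,"offset": [0.12,-0.13,0],"angular": [0,0,0]},
  {"gripper": 140,"offset": [0.15,-0.16,0],"angular": [0,0,0]},
])

```text
t: 14.2
eef_pos: [0.5799, -0.1287, 0.2463]
tool_rot: [0.0, 1.0, -0.0, 0.001]
contact_force: [1.4, -1.3, -1.4]
gripper_width: 0.631
grasp_force: 32.8
```

drive_tool([
  {"gripper": 140,"offset": [0.025,-0.03,0],"angular": [0,0,0]},
  {"gripper": 140,"offset": [0.045,-0.055,0],"angular": [0,0,0]},
  {"gripper": 140,"offset": [0.054,-0.06,0],"angular": [0,0,0]},
  {"gripper": 140,"offset": [0.054,-0.06,0],"angular": [0,0,0]},
  {"gripper": 140,"offset": [0.054,-0.06,0],"angular": [0,0,0]},
])

```text
t: 14.7
eef_pos: [0.6322, -0.0717, 0.2452]
tool_rot: [0.001, 1.0, -0.001, -0.0]
contact_force: [-0.4, -0.3, -2.4]
gripper_width: 0.632
grasp_force: 32.8
```

```bash
python3 - <<'E'
from h import *
o,m,im=snap("w11"); e=o["eef_pos"]; print(e,o["contact_force"])
im4=cv2.imread("pics/w4.png")
for n,i in(("w4",im4),("w11",im)):
    g=i[...,2].astype(int)
    h=cv2.cvtColor(i,cv2.COLOR_BGR2HSV)[...,2].astype(int)
    print(n,[(r,int(g[r,314])) for r in list(range(212,222))+list(range(244,316,1))])
    print([(c,int(g[272,c])) for c in list(range(255,265))+list(range(290,300))+list(range(328,338))+list(range(364,374))])
print(brass(im,5000),brass(im4,5000))
E
```

```text
[ 0.6322324  -0.07169044  0.24518742] [-0.44463379 -0.33400829 -2.39814166]
w4 [(212, 70), (213, 72), (214, 75), (215, 77), (216, 90), (217, 144), (218, 171), (219, 180), (220, 177), (221, 175), (244, 109), (245, 108), (246, 108), (247, 107), (248, 107), (249, 93), (250, 57), (251, 38), (252, 38), (253, 36), (254, 33), (255, 15), (256, 31), (257, 30), (258, 57), (259, 87), (260, 90), (261, 94), (262, 95), (263, 96), (264, 91), (265, 94), (266, 93), (267, 91), (268, 85), (269, 94), (270, 87), (271, 92), (272, 84), (273, 61), (274, 58), (275, 58), (276, 64), (277, 59), (278, 61), (279, 60), (280, 68), (281, 60), (282, 64), (283, 67), (284, 60), (285, 65), (286, 77), (287, 114), (288, 111), (289, 111), (290, 107), (291, 110), (292, 106), (293, 104), (294, 106), (295, 108), (296, 105), (297, 107), (298, 107), (299, 104), (300, 107), (301, 104), (302, 107), (303, 105), (304, 107), (305, 105), (306, 108), (307, 108), (308, 104), (309, 103), (310, 105), (311, 104), (312, 97), (313, 113), (314, 156), (315, 176)]
[(255, 9), (256, 16), (257, 0), (258, 26), (259, 86), (260, 108), (261, 111), (2
[... 1303 characters left out ...]
(314, 121), (315, 160)]
[(255, 8), (256, 0), (257, 7), (258, 16), (259, 12), (260, 17), (261, 77), (262, 103), (263, 110), (264, 109), (290, 110), (291, 107), (292, 110), (293, 94), (294, 59), (295, 48), (296, 50), (297, 57), (298, 51), (299, 56), (328, 61), (329, 63), (330, 59), (331, 62), (332, 58), (333, 68), (334, 94), (335, 105), (336, 111), (337, 107), (364, 102), (365, 108), (366, 93), (367, 35), (368, 25), (369, 20), (370, 19), (371, 19), (372, 27), (373, 20)]
[(11398.0, ((313.52734375, 243.91099548339844), (111.65811920166016, 147.20179748535156), 177.89251708984375))] [(9101.0, ((313.49163818359375, 260.94342041015625), (105.97533416748047, 111.38390350341797), 95.12921142578125))]
```

```bash
python3 - <<'E'
from h import *
m=optics.camera_model("wrist"); e=np.array(bot.get_obs()["eef_pos"]); print(e)
A=[216.6,313.6,249.6,286.3,258.8,368.3]; B=[220.8,314.2,251.2,288.2,260.8,366.4]
for n,V in(("A",A),("B",B)):
    obs=list(zip("tbtblr",V,[.028,.028,.01,.01,.028,.028]))
    x,r=fit_ring(m,obs,e+[0,0,-.06]); print(n,(x-e).round(4),r.round(1))
    for zt in ([.0597] if n=="A" else [.0627,.0637]):
        s=least_squares(lambda q:fit1(q),[0]) if 0 else None
        f=lambda q:[{'t':min,'b':max}[k]([proj(m,[e[0]+q[0]+r*np.cos(t),e[1],e[2]-zt])[1] for t in(0,np.pi)])-v for (k,v,r) in obs[:4]]
        s=least_squares(f,[-.002],diff_step=1e-2); print(n,zt,s.x,s.fun.round(1))
E
```

```text
[ 0.63203506 -0.07220443  0.24512683]
A [-0.0032  0.     -0.0632] [ 0.3 -0.1  1.  -1.3 -0.5  0.5]
A 0.0597 [-0.00107477] [-1.1  1.2  0.7 -0.6]
B [-0.0069 -0.     -0.0674] [-0.1 -0.3  2.  -1.8 -0.7  0.7]
B 0.0627 [-0.00407151] [-1.7  1.4  1.6 -1. ]
B 0.0637 [-0.00466321] [-1.4  1.1  1.7 -1.2]
```

drive_tool([
  {"gripper": 140,"offset": [0.003,-0.001,0.005],"angular": [0,0,0]},
  {"gripper": 140,"offset": [0.006,-0.0015,0.01],"angular": [0,0,0]},
  {"gripper": 140,"offset": [0.006,-0.0015,0.013],"angular": [0,0,0]},
  {"gripper": 140,"offset": [0.006,-0.0015,0.015],"angular": [0,0,0]},
  {"gripper": 140,"offset": [0.006,-0.0015,0.015],"angular": [0,0,0]},
])

```text
t: 15.25
eef_pos: [0.6387, -0.0688, 0.2293]
tool_rot: [-0.0, 1.0, -0.0, -0.001]
contact_force: [0.0, -0.7, -2.1]
gripper_width: 0.633
grasp_force: 32.8
```

drive_tool([
  {"gripper": 140,"offset": [0,0,0],"angular": [0,0,0]},
  {"gripper": 140,"offset": [0,0,0],"angular": [0,0,0]},
])

```text
t: 15.45
eef_pos: [0.6391, -0.0686, 0.2301]
tool_rot: [0.0, 1.0, -0.0, 0.0]
contact_force: [-0.3, 0.8, -1.5]
gripper_width: 0.629
grasp_force: 32.8
```

```bash
python3 - <<'E'
from h import *
o,m,im=snap("w12"); e=o["eef_pos"]; print(e,o["contact_force"])
g=im[...,2].astype(int); print([(r,int(g[r,314])) for r in range(246,292)]); 
for r in (256,258,260,262,264): print(r,g[r,292:338].tolist())
E
```

```text
[ 0.63906392 -0.06863645  0.23007164] [-0.32568156  0.80911165 -1.48436163]
[(246, 114), (247, 114), (248, 113), (249, 111), (250, 111), (251, 104), (252, 92), (253, 52), (254, 36), (255, 37), (256, 40), (257, 31), (258, 36), (259, 40), (260, 31), (261, 36), (262, 33), (263, 36), (264, 38), (265, 23), (266, 27), (267, 39), (268, 80), (269, 94), (270, 92), (271, 95), (272, 97), (273, 93), (274, 79), (275, 62), (276, 59), (277, 60), (278, 58), (279, 59), (280, 60), (281, 59), (282, 65), (283, 64), (284, 60), (285, 67), (286, 72), (287, 71), (288, 96), (289, 115), (290, 111), (291, 111)]
256 [112, 109, 117, 111, 114, 108, 105, 103, 105, 106, 97, 55, 33, 34, 31, 28, 36, 38, 39, 34, 39, 36, 40, 42, 29, 39, 41, 38, 38, 35, 39, 41, 40, 57, 79, 106, 112, 109, 109, 106, 110, 106, 108, 111, 109, 106]
258 [117, 117, 116, 115, 114, 109, 115, 140, 149, 151, 150, 72, 33, 35, 34, 33, 31, 35, 37, 39, 36, 33, 36, 35, 33, 35, 33, 42, 30, 35, 37, 39, 36, 38, 36, 47, 56, 88, 105, 112, 113, 114, 107, 118, 111, 112]
260 [112, 116, 108, 106, 107, 131, 145, 152, 153, 156, 153, 95, 45, 34, 34, 36, 41, 33, 35, 38, 33, 34, 31, 42, 35, 34, 34, 37, 42, 39, 38, 40, 40, 36, 34, 33, 39, 48, 91, 107, 106, 114, 111, 112, 115, 109]
262 [109, 106, 107, 98, 139, 155, 155, 154, 154, 153, 157, 149, 141, 73, 40, 35, 34, 40, 34, 39, 42, 34, 33, 35, 34, 34, 40, 34, 33, 38, 34, 42, 36, 39, 40, 32, 61, 88, 94, 92, 92, 108, 107, 112, 109, 111]
264 [113, 105, 95, 62, 101, 150, 162, 156, 157, 155, 157, 158, 157, 151, 85, 38, 31, 34, 32, 38, 41, 35, 38, 37, 37, 40, 37, 38, 36, 38, 36, 36, 38, 40, 56, 90, 95, 95, 92, 72, 60, 96, 112, 112, 111, 111]
```

drive_tool([
  {"gripper": 140,"offset": [-0.0008,0.0015,0],"angular": [0,0,0]},
  {"gripper": 140,"offset": [-0.0008,0.0015,0.0015],"angular": [0,0,0]},
  {"gripper": 140,"offset": [-0.0008,0.0015,0.003],"angular": [0,0,0]},
  {"gripper": 140,"offset": [-0.0008,0.0015,0.0045],"angular": [0,0,0]},
  {"gripper": 140,"offset": [-0.0008,0.0015,0.006],"angular": [0,0,0]},
])

```text
t: 16.0
eef_pos: [0.6381, -0.0701, 0.2237]
tool_rot: [-0.0, 1.0, -0.0, -0.0]
contact_force: [0.0, -0.1, -2.5]
gripper_width: 0.627
grasp_force: 32.8
```

drive_tool([
  {"gripper": 140,"offset": [0,0,0.001],"angular": [0,0,0]},
  {"gripper": 140,"offset": [0,0,0.002],"angular": [0,0,0]},
  {"gripper": 140,"offset": [0,0,0.002],"angular": [0,0,0]},
])

```text
t: 16.3
eef_pos: [0.6381, -0.0702, 0.2217]
tool_rot: [0.0, 1.0, -0.0, -0.0]
contact_force: [-0.5, 0.1, -1.9]
gripper_width: 0.63
grasp_force: 32.8
```

```bash
python3 - <<'E'
from h import *
o,m,im=snap("w13"); e=o["eef_pos"]; print(e,o["contact_force"])
g=im[...,2].astype(int); print([(r,int(g[r,314])) for r in range(246,292)]); 
for r in (260,264,268): print(r,g[r,292:338].tolist())
E
```

```text
[ 0.63812226 -0.07016302  0.22171566] [-0.51839977  0.10862174 -1.92768839]
[(246, 113), (247, 112), (248, 114), (249, 109), (250, 112), (251, 105), (252, 92), (253, 51), (254, 35), (255, 38), (256, 35), (257, 37), (258, 30), (259, 38), (260, 34), (261, 35), (262, 32), (263, 33), (264, 34), (265, 38), (266, 35), (267, 39), (268, 37), (269, 38), (270, 32), (271, 26), (272, 29), (273, 33), (274, 41), (275, 56), (276, 56), (277, 60), (278, 63), (279, 57), (280, 60), (281, 62), (282, 63), (283, 58), (284, 64), (285, 62), (286, 67), (287, 68), (288, 96), (289, 111), (290, 111), (291, 110)]
260 [112, 115, 110, 108, 104, 94, 91, 84, 46, 27, 34, 35, 35, 39, 37, 31, 37, 35, 32, 39, 36, 33, 34, 41, 28, 38, 32, 30, 40, 34, 42, 38, 34, 38, 35, 40, 61, 100, 91, 104, 105, 110, 109, 113, 113, 115]
264 [107, 105, 91, 60, 101, 145, 156, 147, 68, 32, 33, 33, 35, 34, 30, 36, 31, 35, 35, 33, 31, 28, 34, 33, 36, 36, 33, 38, 38, 39, 40, 34, 33, 35, 36, 43, 60, 92, 91, 65, 65, 94, 111, 112, 112, 111]
268 [106, 88, 60, 52, 51, 53, 72, 115, 153, 110, 51, 32, 31, 38, 27, 32, 37, 27, 35, 41, 32, 36, 37, 37, 30, 43, 38, 38, 35, 38, 35, 34, 37, 35, 58, 87, 76, 61, 58, 55, 61, 60, 94, 104, 111, 108]
```

drive_tool([
  {"gripper": 140,"offset": [0,0,0.002],"angular": [0,0,0]},
  {"gripper": 140,"offset": [0,0,0.004],"angular": [0,0,0]},
  {"gripper": 140,"offset": [0,0,0.006],"angular": [0,0,0]},
  {"gripper": 140,"offset": [0,0,0.008],"angular": [0,0,0]},
  {"gripper": 140,"offset": [0,0,0.01],"angular": [0,0,0]},
])

```text
t: 16.85
eef_pos: [0.6381, -0.0702, 0.2116]
tool_rot: [-0.0, 1.0, -0.0, -0.0]
contact_force: [0.1, 0.4, -2.1]
gripper_width: 0.627
grasp_force: 32.8
```

drive_tool([
  {"gripper": 140,"offset": [0,0,0.002],"angular": [0,0,0]},
  {"gripper": 140,"offset": [0,0,0.004],"angular": [0,0,0]},
  {"gripper": 140,"offset": [0,0,0.006],"angular": [0,0,0]},
  {"gripper": 140,"offset": [0,0,0.008],"angular": [0,0,0]},
  {"gripper": 140,"offset": [0,0,0.01],"angular": [0,0,0]},
])

```text
t: 17.35
eef_pos: [0.6382, -0.0701, 0.2018]
tool_rot: [0.0, 1.0, -0.0, 0.0]
contact_force: [0.2, -0.7, -2.3]
gripper_width: 0.63
grasp_force: 32.8
```

drive_tool([
  {"gripper": 140,"offset": [0,0,0.002],"angular": [0,0,0]},
  {"gripper": 140,"offset": [0,0,0.004],"angular": [0,0,0]},
  {"gripper": 140,"offset": [0,0,0.006],"angular": [0,0,0]},
  {"gripper": 140,"offset": [0,0,0.008],"angular": [0,0,0]},
  {"gripper": 140,"offset": [0,0,0.01],"angular": [0,0,0]},
])

```text
t: 17.85
eef_pos: [0.6382, -0.0701, 0.1917]
tool_rot: [0.0, 1.0, -0.0, 0.0]
contact_force: [0.0, 0.1, -1.5]
gripper_width: 0.629
grasp_force: 32.8
```

drive_tool([
  {"gripper": 140,"offset": [0,0,0.001],"angular": [0,0,0]},
  {"gripper": 140,"offset": [0,0,0.002],"angular": [0,0,0]},
  {"gripper": 140,"offset": [0,0,0.003],"angular": [0,0,0]},
  {"gripper": 140,"offset": [0,0,0.003],"angular": [0,0,0]},
])

```text
t: 18.25
eef_pos: [0.6381, -0.0701, 0.1888]
tool_rot: [-0.0, 1.0, -0.0, -0.0]
contact_force: [-0.7, 0.5, -1.6]
gripper_width: 0.632
grasp_force: 32.8
```

drive_tool([
  {"gripper": 140,"offset": [0,0,0.001],"angular": [0,0,0]},
  {"gripper": 140,"offset": [0,0,0.002],"angular": [0,0,0]},
  {"gripper": 140,"offset": [0,0,0.003],"angular": [0,0,0]},
  {"gripper": 140,"offset": [0,0,0.004],"angular": [0,0,0]},
  {"gripper": 140,"offset": [0,0,0.004],"angular": [0,0,0]},
])

```text
t: 18.75
eef_pos: [0.6381, -0.0702, 0.1847]
tool_rot: [-0.0, 1.0, -0.0, -0.0]
contact_force: [0.8, -0.0, -2.5]
gripper_width: 0.63
grasp_force: 32.8
```

drive_tool([
  {"gripper": 140,"offset": [0,0,0.001],"angular": [0,0,0]},
  {"gripper": 140,"offset": [0,0,0.001],"angular": [0,0,0]},
])

```text
t: 18.95
eef_pos: [0.6381, -0.0701, 0.1838]
tool_rot: [0.0, 1.0, -0.0, -0.0]
contact_force: [-0.0, 0.2, -2.4]
gripper_width: 0.631
grasp_force: 32.8
```

drive_tool([
  {"gripper": 140,"offset": [0,0,0.001],"angular": [0,0,0]},
  {"gripper": 140,"offset": [0,0,0.001],"angular": [0,0,0]},
])

```text
t: 19.15
eef_pos: [0.6382, -0.0701, 0.1829]
tool_rot: [-0.0, 1.0, -0.0, 0.0]
contact_force: [-0.2, 0.1, -1.1]
gripper_width: 0.628
grasp_force: 32.8
```

drive_tool([
  {"gripper": 140,"offset": [0,0,0.001],"angular": [0,0,0]},
  {"gripper": 140,"offset": [0,0,0.001],"angular": [0,0,0]},
])

```text
t: 19.35
eef_pos: [0.6382, -0.0701, 0.1819]
tool_rot: [0.0, 1.0, -0.0, 0.0]
contact_force: [0.7, -0.6, -1.2]
gripper_width: 0.627
grasp_force: 32.8
```

drive_tool([
  {"gripper": 140,"offset": [0,0,0.001],"angular": [0,0,0]},
  {"gripper": 140,"offset": [0,0,0.001],"angular": [0,0,0]},
])

```text
t: 19.55
eef_pos: [0.6382, -0.0701, 0.1809]
tool_rot: [-0.0, 1.0, -0.0, 0.0]
contact_force: [0.7, -0.3, -0.5]
gripper_width: 0.629
grasp_force: 32.8
```

drive_tool([
  {"gripper": 140,"offset": [0,0,0.001],"angular": [0,0,0]},
  {"gripper": 140,"offset": [0,0,0.002],"angular": [0,0,0]},
  {"gripper": 140,"offset": [0,0,0.002],"angular": [0,0,0]},
])

```text
t: 19.85
eef_pos: [0.6382, -0.0702, 0.1788]
tool_rot: [-0.0, 1.0, -0.0, 0.0]
contact_force: [-0.2, 0.0, -0.9]
gripper_width: 0.63
grasp_force: 32.9
```

```bash
python3 - <<'E'
from h import *
o,m,im=snap("w14"); print(o["eef_pos"],o["contact_force"])
t=optics.read_camera("top"); cv2.imwrite("pics/top1.png",t)
hs=lambda i:cv2.inRange(cv2.cvtColor(i,cv2.COLOR_BGR2HSV),(0,150,60),(6,255,255))+cv2.inRange(cv2.cvtColor(i,cv2.COLOR_BGR2HSV),(174,150,60),(180,255,255))
for n in("w9","w13","w14"):
    k=hs(cv2.imread(f"pics/{n}.png")); k[:,320:]=0; ys,xs=np.nonzero(k)
    if len(xs): print(n,len(xs),xs.min(),xs.max(),ys[xs<xs.min()+4].mean(),ys[xs>xs.max()-4].mean())
E
```

```text
[ 0.63819009 -0.07017434  0.17878854] [-0.21444284  0.02237877 -0.93440568]
w9 619 4 165 157.0 184.71428571428572
w13 684 0 132 248.0 207.66666666666666
w14 597 0 98 269.76666666666665 229.88235294117646
```

drive_tool([
  {"gripper": 140,"offset": [0,0,0.001],"angular": [0,0,0]},
  {"gripper": 140,"offset": [0,0,0.002],"angular": [0,0,0]},
  {"gripper": 140,"offset": [0,0,0.003],"angular": [0,0,0]},
  {"gripper": 140,"offset": [0,0,0.003],"angular": [0,0,0]},
  {"gripper": 140,"offset": [0,0,0.003],"angular": [0,0,0]},
])

```text
t: 20.45
eef_pos: [0.6382, -0.0702, 0.1759]
tool_rot: [0.0, 1.0, -0.0, 0.0]
contact_force: [-0.5, 0.1, 0.1]
gripper_width: 0.631
grasp_force: 32.9
```

drive_tool([
  {"gripper": 140,"offset": [0,0,0.001],"angular": [0,0,0]},
  {"gripper": 140,"offset": [0,0,0.002],"angular": [0,0,0]},
  {"gripper": 140,"offset": [0,0,0.003],"angular": [0,0,0]},
  {"gripper": 140,"offset": [0,0,0.003],"angular": [0,0,0]},
  {"gripper": 140,"offset": [0,0,0.003],"angular": [0,0,0]},
])

```text
t: 20.95
eef_pos: [0.6382, -0.0702, 0.1729]
tool_rot: [0.0, 1.0, -0.0, 0.0]
contact_force: [-0.1, -0.1, 1.4]
gripper_width: 0.632
grasp_force: 33.0
```

drive_tool([
  {"gripper": 140,"offset": [0,0,-0.001],"angular": [0,0,0]},
  {"gripper": 140,"offset": [0,0,-0.002],"angular": [0,0,0]},
  {"gripper": 140,"offset": [0,0,-0.002],"angular": [0,0,0]},
])

```text
t: 21.25
eef_pos: [0.6382, -0.0702, 0.1751]
tool_rot: [0.0, 1.0, -0.0, 0.0]
contact_force: [0.3, -0.1, -1.1]
gripper_width: 0.626
grasp_force: 33.0
```

drive_tool([
  {"gripper": 85,"offset": [0,0,0],"angular": [0,0,0]},
  {"gripper": 75,"offset": [0,0,0],"angular": [0,0,0]},
  {"gripper": 60,"offset": [0,0,0],"angular": [0,0,0]},
  {"gripper": 40,"offset": [0,0,0],"angular": [0,0,0]},
  {"gripper": 25,"offset": [0,0,0],"angular": [0,0,0]},
])

```text
t: 21.75
eef_pos: [0.6382, -0.0701, 0.1749]
tool_rot: [0.0, 1.0, -0.0, 0.0]
contact_force: [0.0, -0.1, -0.2]
gripper_width: 0.901
grasp_force: 0.0
```

drive_tool([
  {"gripper": 25,"offset": [0,0,-0.005],"angular": [0,0,0]},
  {"gripper": 25,"offset": [0,0,-0.02],"angular": [0,0,0]},
  {"gripper": 25,"offset": [0,0,-0.05],"angular": [0,0,0]},
  {"gripper": 25,"offset": [0,0,-0.085],"angular": [0,0,0]},
  {"gripper": 25,"offset": [0,0,-0.11],"angular": [0,0,0]},
])

```text
t: 22.25
eef_pos: [0.6389, -0.07, 0.2888]
tool_rot: [0.0, 1.0, -0.0, 0.002]
contact_force: [0.8, -0.1, -0.6]
gripper_width: 0.899
grasp_force: 0.0
```

drive_tool([
  {"gripper": 25,"offset": [-0.03,0,0],"angular": [0,0,0]},
  {"gripper": 25,"offset": [-0.06,0,0],"angular": [0,0,0]},
  {"gripper": 25,"offset": [-0.06,0,0],"angular": [0,0,0]},
  {"gripper": 25,"offset": [-0.06,0,0],"angular": [0,0,0]},
  {"gripper": 25,"offset": [-0.06,0,0],"angular": [0,0,0]},
])

```text
t: 22.75
eef_pos: [0.5792, -0.0701, 0.2858]
tool_rot: [-0.0, 1.0, -0.0, 0.001]
contact_force: [0.2, 0.1, 0.0]
gripper_width: 0.904
grasp_force: 0.0
```

```bash
python3 - <<'E'
from h import *
o,m,im=snap("w15"); print(o["eef_pos"],o["contact_force"])
for a,el in brass(im): print(a,np.round(el[0],1),np.round(el[1],1))
E
```

```text
[ 0.57920261 -0.07006071  0.28583521] [0.21069796 0.05749245 0.03720347]
671.0 [233.6 285.7] [46.  47.1]
1052.0 [ 55.  269.5] [33.8 43.4]
1612.5 [542.8 176.2] [44.  49.8]
3677.5 [313.6 129.5] [68.5 70. ]
```

View pics/w15.png

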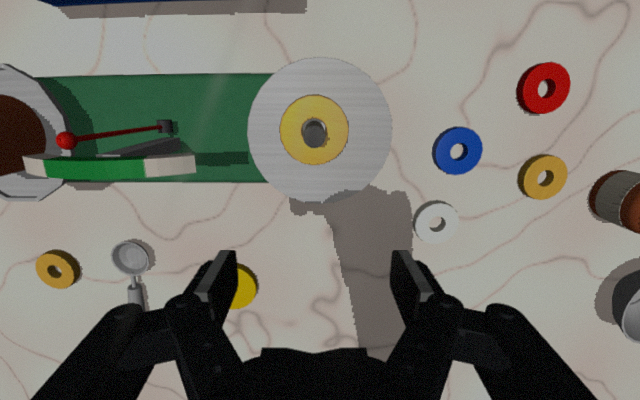

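Two rings are now stacked flat at (314,130), and the needle ball is at (66,140) near the green arc. I'll measure the pan's height and the needle numerically.

```bash
cat >> h.py <<'E'
def panfit(m,im,c,r0,r1,zs,a0=.9,a1=2.0):
    c=np.array(c,float); pts=[]; g3=cv2.GaussianBlur(im,(3,3),0).astype(float)
    for t in np.linspace(np.pi*a0,np.pi*a1,120):
        d=np.array([np.cos(t),np.sin(t)]); rr=np.arange(r0,r1,.5)
        q=c+rr[:,None]*d; pr=np.stack([cv2.remap(g3[...,k].astype(np.float32),q[:,:1].astype(np.float32),q[:,1:].astype(np.float32),1)[:,0] for k in range(3)],1)
        g=np.abs(pr[2:]-pr[:-2]).sum(1); i=g.argmax()
        if g[i]>30: pts.append(c+rr[i+1]*d)
    out=[]
    for z in zs:
        w=np.array([at_z(m,*q,z)[:2] for q in pts])
        s=least_squares(lambda x:np.hypot(w[:,0]-x[0],w[:,1]-x[1])-x[2],[.63,-.073,.065],loss='soft_l1',f_scale=.0005); out.append((z,s.x.round(4).tolist(),float(np.abs(s.fun).mean().round(5))))
    return len(pts),out
E
python3 - <<'E'
from h import *
m=optics.camera_model("wrist"); im=cv2.imread("pics/w15.png")
n,o=panfit(m,im,(320,130),62,82,(.072,.080,.084,.088,.092)); print(n); [print(*x) for x in o]
# w9 reference (same yaw): shift model to w9 TCP
def shifted(e0):
    mm=dict(m); T=np.array(m["cam_to_world"]).copy(); T[:3,3]+=np.array(e0)-np.array(bot.get_obs()["eef_pos"]); mm["cam_to_world"]=T; return mm
m9=shifted([.63530,-.07005,.28207]); n,o=panfit(m9,cv2.imread("pics/w9.png"),(320,195),62,82,(.084,.088,.092)); print(n);[print(*x) for x in o]
for n,mm,b,p in(("w9",m9,(50,215.5),(170,183)),("w15",m,(66,140.5),(165,126))):
    for xp in(.61,.62,.627,.635):
        O,d=pix2ray(mm,*b); q=O+d*(xp-O[0])/d[0]; O,d=pix2ray(mm,*p); r=O+d*(xp-O[0])/d[0]; print(n,xp,q.round(4),r.round(4))
s=optics.read_camera("side"); cv2.imwrite("pics/side1.png",s)
k=cv2.inRange(cv2.cvtColor(s,cv2.COLOR_BGR2HSV),(0,150,60),(6,255,255))+cv2.inRange(cv2.cvtColor(s,cv2.COLOR_BGR2HSV),(174,150,60),(180,255,255))
n,l,st,c=cv2.connectedComponentsWithStats(k); print([(c[i].round(1).tolist(),st[i].tolist()) for i in range(1,n) if st[i,4]>4])
print(proj(optics.camera_model("side"),[.627,.075,.16]))
E
```

```text
43
0.072 [0.6258, -0.0758, 0.0677] 0.00019
0.08 [0.6267, -0.0756, 0.0658] 0.00018
0.084 [0.6271, -0.0755, 0.0648] 0.00018
0.088 [0.6276, -0.0754, 0.0639] 0.00018
0.092 [0.628, -0.0753, 0.0629] 0.00017
88
0.084 [0.6246, -0.0766, 0.0677] 0.0011
0.088 [0.626, -0.0765, 0.0667] 0.00108
0.092 [0.6273, -0.0764, 0.0657] 0.00107
w9 0.61 [0.61   0.1847 0.0914] [ 0.61    0.1183 -0.0257]
w9 0.62 [0.62   0.1601 0.1166] [0.62   0.1002 0.0107]
w9 0.627 [0.627  0.143  0.1342] [0.627  0.0875 0.0363]
w9 0.635 [0.635  0.1233 0.1544] [0.635  0.073  0.0654]
w15 0.61 [ 0.61    0.2547 -0.0301] [ 0.61    0.2186 -0.2368]
w15 0.62 [0.62   0.1865 0.051 ] [ 0.62    0.1581 -0.1123]
w15 0.627 [0.627  0.1389 0.1077] [ 0.627   0.1157 -0.0252]
w15 0.635 [0.635  0.0844 0.1725] [0.635  0.0672 0.0743]
[([110.5, 92.6], [92, 79, 36, 28, 697]), ([178.7, 84.5], [177, 82, 4, 7, 19]), ([232.8, 151.8], [226, 149, 16, 7, 72]), ([16.0, 236.5], [0, 208, 36, 64, 1886]), ([410.4, 262.5], [402, 257, 18, 12, 169])]
[330.14529713 164.22445971]
```

The two measurements agree. The pan has sunk about 8 mm (top at 84 mm), which puts the needle near 0.35, and the lean seen in the picture gives about 0.33. That is inside the green (0.23 to 0.77), a third ring would take it to about 0.76, and the arm is clear, so I'm handing in.

```bash
python3 - <<'E'
from h import *
print(bot.hand_in())
E
```

```text
the job is handed in; nothing more can be done
None
```

I threaded two brass rings flat onto the post; the needle measured about 0.34, inside the green marks (0.23 to 0.77), and the job is handed in, but no verdict came back.

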